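# Stack and close a batch of component trays

## Task

Close this batch at the inspection bench: lift the orange cover off the aluminium stacking base and set it down on the grey pad, then stack all the blue component trays on the base in any order, upright and with their cut corners matched to the base's so that each skirt drops fully home over the plug below. Then put the cover back, seated the same way on top of the stack, and finally press the red plunger of the batch counter right down to its stop and let it spring back up. Leave the heat sink, spool, tin, screwdriver and connector where they are.

Things in the scene. Friction and masses are not known exactly. Their poses are not given: they have to be found in the camera images.
- base: fixed aluminium stacking base on a dark 126 x 86 x 6 mm foot plate: outline as tray1, flat rim 16 mm above the bench, on it a plug 6 mm high, 87 x 47 mm at its foot, tapering to 81 x 41 at its top, corners cut likewise. Origin: centre of the underside; x along the long side to the cut-corner end, z up. The first tray seats with its origin 16 mm above this origin
- base_end (a point): middle of the upper edge of the base's cut-corner end: 50 mm along x and 16 mm up from the base's origin
- cover: orange cover, 70 g: outline and hollow skirt as tray1, body 12 mm high, flat top with a lengthwise grip rib 50 x 14 mm, 12 mm high (24 mm in all). Origin: centre of the lower edge of the skirt; x along the long side to the cut-corner end, z up. It starts seated on the base
- cover_end (a point): middle of the lower edge of the cover's cut-corner end, 50 mm along its x
- pad: flat grey pad on the bench, 150 x 110 mm, about 1 mm thick and look only (a thing on it stands at bench height). Origin: its centre; x along its long side
- plunger_top (a point): middle of the top of the red plunger head (a disc of 42 mm diameter, 8 mm thick, about 76 mm above the bench when up) on the grey round batch counter (68 mm diameter, 46 mm high, fixed)
- plunger (a joint): how far the plunger head is pressed down, in m: 0 up, 0.012 at its stop. A spring returns it: about 3 N to start it, 8 N at the stop
- tray1: absent in some runs. Blue component tray, 50 to 100 g, 100 x 60 mm, 20 mm high; the 2 corners at its +x end cut at 45 deg (16 mm each way), -x corners square. Sides 14 mm high, then a rim with a plug as on the base. Below, a skirt (5 mm walls, hollow 8 mm deep) fits a plug with 1.5 mm play, not if turned end for end. Each tray adds 14 mm to a stack. Origin: centre of the skirt's lower edge; x to the cut-corner end, z up
- tray1_end (a point): middle of the lower edge of this tray's cut-corner end, 50 mm along its x
- tray2: absent in some runs. Blue component tray, as tray1
- tray2_end (a point): middle of the lower edge of this tray's cut-corner end, 50 mm along its x
- tray3: absent in some runs. Blue component tray, as tray1
- tray3_end (a point): middle of the lower edge of this tray's cut-corner end, 50 mm along its x
- tray4: absent in some runs. Blue component tray, as tray1
- tray4_end (a point): middle of the lower edge of this tray's cut-corner end, 50 mm along its x
- tray5: absent in some runs. Blue component tray, as tray1
- tray5_end (a point): middle of the lower edge of this tray's cut-corner end, 50 mm along its x
- heatsink: finned aluminium heat sink, 40 x 40 x 25 mm; not to be moved
- spool: spool of solder wire, 52 mm diameter, 50 mm high, standing; not to be moved
- tin: small tin, 40 mm diameter, 34 mm high; not to be moved
- driver: yellow screwdriver, about 160 mm, lying; not to be moved
- connector: white plastic connector strip, 70 x 11 x 12 mm, lying; not to be moved
There are look-alikes about, which are no part of the job. Leave any green or yellow look-alike of the tray2 alone. What is shaped like the tray3 but pink is not meant.

How it is judged:
On the way, in this order (a step that is already met when the one before it is completed fails the run):
1. the cover lies on the grey pad (horizontal distance between cover and pad below 0.06 m and height (world z) of cover below 0.012 m and angle between cover's own z axis and vertical below 0.1 rad and contact force between cover and the fingers below 0.1 N), for 0.1 s.
2. all the trays are stacked on the base, cut corners matched, each fully home (horizontal distance between each of tray1, tray2, tray3, tray4, tray5 and base below 0.01 m and angle between each of tray1, tray2, tray3, tray4, tray5's own z axis and vertical below 0.04 rad and x of each of tray1_end, tray2_end, tray3_end, tray4_end, tray5_end in the frame of base above 0.04 m and y of tray1_end in the frame of base between -0.014 and 0.014 m and (z of tray1 in the frame of base between 0.0135 and 0.0185 m or z of tray1 in the frame of base between 0.0275 and 0.0325 m or z of tray1 in the frame of base between 0.0415 and 0.0465 m or z of tray1 in the frame of base between 0.0555 and 0.0605 m or z of tray1 in the frame of base between 0.0695 and 0.0745 m) and y of tray2_end in the frame of base between -0.014 and 0.014 m and (z of tray2 in the frame of base between 0.0135 and 0.0185 m or z of tray2 in the frame of base between 0.0275 and 0.0325 m or z of tray2 in the frame of base between 0.0415 and 0.0465 m or z of tray2 in the frame of base between 0.0555 and 0.0605 m or z of tray2 in the frame of base between 0.0695 and 0.0745 m) and y of tray3_end in the frame of base between -0.014 and 0.014 m and (z of tray3 in the frame of base between 0.0135 and 0.0185 m or z of tray3 in the frame of base between 0.0275 and 0.0325 m or z of tray3 in the frame of base between 0.0415 and 0.0465 m or z of tray3 in the frame of base between 0.0555 and 0.0605 m or z of tray3 in the frame of base between 0.0695 and 0.0745 m) and y of tray4_end in the frame of base between -0.014 and 0.014 m and (z of tray4 in the frame of base between 0.0135 and 0.0185 m or z of tray4 in the frame of base between 0.0275 and 0.0325 m or z of tray4 in the frame of base between 0.0415 and 0.0465 m or z of tray4 in the frame of base between 0.0555 and 0.0605 m or z of tray4 in the frame of base between 0.0695 and 0.0745 m) and y of tray5_end in the frame of base between -0.014 and 0.014 m and (z of tray5 in the frame of base between 0.0135 and 0.0185 m or z of tray5 in the frame of base between 0.0275 and 0.0325 m or z of tray5 in the frame of base between 0.0415 and 0.0465 m or z of tray5 in the frame of base between 0.0555 and 0.0605 m or z of tray5 in the frame of base between 0.0695 and 0.0745 m)), for 0.2 s.
3. the cover is seated on top of the stack (all of step 2 and horizontal distance between cover and base below 0.01 m and angle between cover's own z axis and vertical below 0.04 rad and x of cover_end in the frame of base above 0.04 m and y of cover_end in the frame of base between -0.014 and 0.014 m and (z of cover in the frame of base between 0.0555 and 0.0605 m or z of cover in the frame of base between 0.0695 and 0.0745 m or z of cover in the frame of base between 0.0835 and 0.0885 m) and z of cover in the frame of tray1 above 0.011 m and z of cover in the frame of tray2 above 0.011 m and z of cover in the frame of tray3 above 0.011 m and z of cover in the frame of tray4 above 0.011 m and z of cover in the frame of tray5 above 0.011 m), for 0.2 s.
4. the plunger is pressed down to its stop (value of joint plunger above 0.0108 m), for 0.05 s.
At the end, for the whole second after the job is handed in: All trays present and, above them, the cover are seated on the base: within 10 mm of its axis, level to 0.04 rad, cut corners over its cut corners, heights within 2.5 mm of 16 mm plus whole 14 mm steps; all at rest; plunger up (under 2 mm) (all of step 3 and linear speed of each of tray1, tray2, tray3, tray4, tray5, cover below 0.02 m/s and value of joint plunger below 0.002 m); the robot touches nothing.
It fails at once if the heatsink is shoved away or knocked over (distance of heatsink from where it was at the start of the episode above 0.05 m).
It fails at once if the spool is shoved away or knocked over (distance of spool from where it was at the start of the episode above 0.05 m or angle between spool's own z axis and vertical above 0.6 rad).
It fails at once if the tin is shoved away or knocked over (distance of tin from where it was at the start of the episode above 0.05 m or angle between tin's own z axis and vertical above 0.6 rad).
It fails at once if the driver is shoved away or knocked over (distance of driver from where it was at the start of the episode above 0.05 m).
It fails at once if the connector is shoved away or knocked over (distance of connector from where it was at the start of the episode above 0.05 m).
Of tray1, tray2, tray3, tray4, tray5 only 3 to 5 are there at a start; the rules pass over those that are not, and their reading is None.
At some moment in a run one of tray1, tray2, tray3, tray4, tray5, cover may be knocked a few centimetres aside while the robot is not near it.
Once in a run the grip may slacken for a moment while it holds something.
It also fails if it takes over 210 s, if anything falls off the work surface, if the arm or the gripper's body presses on something with over 40 N, if the wrist force passes 120 N, or if a joint passes its speed limit or range.

## Robot

A 6-joint arm with a two-finger parallel gripper is mounted at the origin on the work surface. World frame = base frame: x ahead of the robot, y to its left, z up, the work surface at z = 0. Lengths are in m, angles in rad, forces in N, time in s.
With the tool pointing down it reaches from about 0.35 to 0.725 m from the base axis. Payload 4.3 kg.
Tool frame: the origin (TCP) lies midway between the tips of the shut fingers; the grasp point (between the pads) lies env.grip_depth behind it (env.grip_depth is the distance from the TCP to the grasp point, in m); z points along the fingers, y is the direction in which the jaws open and shut (so a half turn about z gives the same grasp; the last joint's range is limited). The gripper opens to 85 mm and grips with 20 to 120 N. Pads are 22 mm wide; open, the fingers measure 114 mm over their backs; the gripper's body (76 mm by 85 mm) begins 54 mm behind the grasp point. The pads swing forward as they close: fully open they stand 13 mm farther back than shut.
Start: joints at [-1.278, 0.377, 0.081, 1.274, 0, 1.46], TCP at [0.225, -0.529, 0.231] pointing down, gripper open.
Joint ranges: [-2.72, 2.72], [-0.84, 1.66], [-1.02, 1.22], [-1.77, 2.12], [-1.37, 1.28], [-3.14, 3.14]. Speed limits (rad/s): [2.57, 2.57, 3.14, 3.14, 3.14, 3.14].

## Interface

Orientations are given as [roll, pitch, yaw] about the fixed x, y, z axes, in that order (R = Rz(yaw) Ry(pitch) Rx(roll)).
In Python, from rig import env gives the robot as it stands.
- The arm moves only by the shell command python3 -m crank 'ROWS' [OPENING] [FORCE]. ROWS is JSON, a list that holds one entry, the list of rows, each a list of 4 numbers: the shift along the tool's x, y, z in cm, then the turn about the tool's z in degrees. In form: [[[dx, dy, dz, spin], ...]]. A call has exactly 10 rows; each row shifts and turns the pose as measured when the row begins, along the tool's axes as they then stand; what a row does not reach is not made up. A row lasts 1/8 s, in which the tool goes at most 62.5 mm and 10.7 degrees, less where a joint would pass 70% of its speed; a pose out of reach is approached as far as the arm can. A call is refused whole if a number of a shift passes 6.25 or a number of a turn 10.7, either way. A call with a gripper value outside its range is refused whole. OPENING is the finger opening in cm, from 0 to 8.54, set as the call begins (- or left out, the last holds). The fingers move at their own pace and stop on an object; FORCE is the grip in N (left out, the last holds). Time passes only in rows, so rows that do not move let the fingers close, or fill a call up. It gives the time, the measured TCP pose, the force and the opening at its end, in the units of the state.
- env.get_obs(): the state, without advancing time (a new reading comes with each control period).
- env.camera(name): name is "scene" or "top" or "wrist"; returns the picture (420x560x3 uint8, red, green, blue); there is no depth.
- env.get_calibration(name): a dict with "fx", "fy", "cx", "cy" (pixels), "k1" (the pictures are not rectified: a ray, as slopes to the right and down, at radius r is drawn at 1 + k1 r^2 times it, then the intrinsics apply), "origin" and "orientation" of the camera in the world; the wrist camera has in their place "T_tool_cam" (4x4, takes a point from camera to tool coordinates, whose origin is the TCP and whose axes are the flange's). Camera axes: x right, y down, z forward; pixel columns grow to the right and rows downward; lengths in m; the calibration is good to about 2 mm. A picture is of the moment at which its call begins: read the wrist's pose just before it. get_calibration takes no time and is no camera call.
- env.job_done(): hands the job in, once; it reports no verdict.
The state is a dict: "t": time; "qpos": joint angles; "qd": joint speeds; "joint_efforts": joint torques, N m; "ee_pos": TCP position; "tcp_rot": TCP orientation; "contact_force": force on the tool from outside, world axes, zero at the start; "torque": the same for the moment, N m; "opening": finger opening in m.
Only numpy, scipy, OpenCV 4.12 (cv2) and the standard library are available. Lean on these libraries where they do the work, as an engineer would, in place of code of your own. Each camera call takes 0.05 s, during which the arm holds its last target.

## Working session

There is one attempt and no reset: what is moved stays moved. The work goes in short steps, Python scripts to look and compute and a shell command to move; the robot and the scene stay as the last step left them, time stands still between calls to the robot, and variables do not carry over. Pictures are saved under pics/ and viewed, and the job is handed in when it is done.

```bash
ls; mkdir -p pics; python3 - <<'E'
from rig import env
import cv2
print(env.get_obs()); print(env.grip_depth)
for n in ["scene","top","wrist"]:
    print(n,env.get_calibration(n))
    cv2.imwrite(f"pics/{n}0.png",env.camera(n)[:,:,::-1])
E
```

```text
pics
{'t': 0.0, 'qpos': array([-1.27830728e+00,  3.78085269e-01,  7.96458094e-02,  1.27436667e+00,
        1.79059316e-05,  1.46051712e+00]), 'qd': array([-0.00134809,  0.00079565,  0.00015994, -0.00040783,  0.00017913,
       -0.00140529]), 'joint_efforts': array([ 8.51803925e-04, -4.63600802e+01,  2.69876951e+01,  2.07385729e-02,
        3.52058692e-05, -5.03755885e-06]), 'ee_pos': array([ 0.22521914, -0.52837002,  0.23035588]), 'tcp_rot': array([-3.13959703e+00, -2.38987830e-04,  4.02767995e-01]), 'contact_force': array([ 0.23336191,  0.00427596, -0.15097933]), 'torque': array([ 0.00343908,  0.07178127, -0.00617765]), 'opening': 0.08544937808031322}
0.0187
scene {'fx': 414.41242099030404, 'fy': 414.41242099030404, 'cx': 273.67575617059083, 'cy': 208.91146052543596, 'k1': -0.09429390220088134, 'origin': array([ 1.17062056, -0.3576774 ,  0.56265561]), 'orientation': array([-2.14735839, -0.02087653,  1.05966992])}
top {'fx': 467.27617931411413, 'fy': 467.27617931411413, 'cx': 282.00024516894206, 'cy': 210.59573115145795, 'k1': -0.06515126356472441, 'origin': array([ 0.31159098, -0.02049119,  1.27135641]), 'orientation': array([-2.93320027,  0.00554897, -1.54948015])}
wrist {'fx': 298.11899298297203, 'fy': 298.11899298297203, 'cx': 274.3499658814399, 'cy': 216.44524425970596, 'k1': -0.023242343493236957, 'T_tool_cam': array([[ 1.15145735e-03, -9.54800517e-01, -2.97245095e-01,
         7.66662548e-02],
       [ 9.99999036e-01,  1.32991144e-03, -3.98135747e-04,
        -1.01490725e-03],
       [ 7.75449869e-04, -2.97244350e-01,  9.54801129e-01,
        -1.42564885e-01],
       [ 0.00000000e+00,  0.00000000e+00,  0.00000000e+00,
         1.00000000e+00]])}
```

View pics/scene0.png

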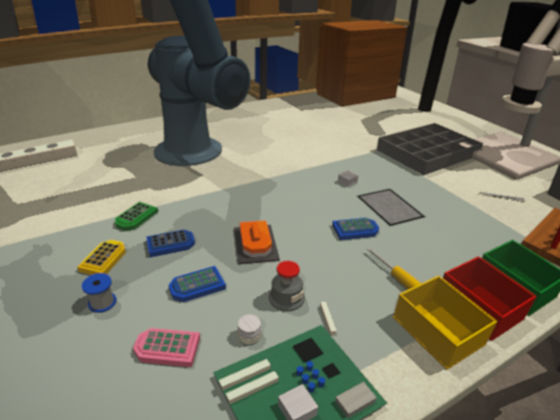

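View pics/top0.png

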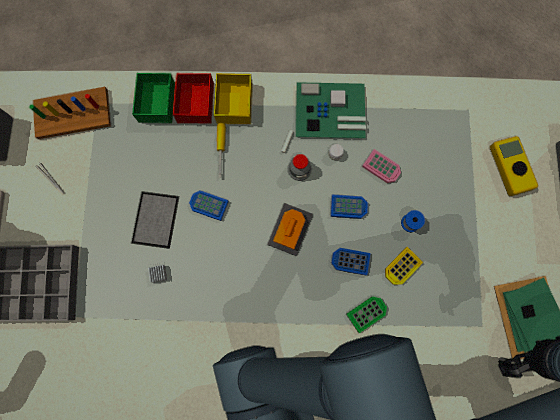

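View pics/wrist0.png

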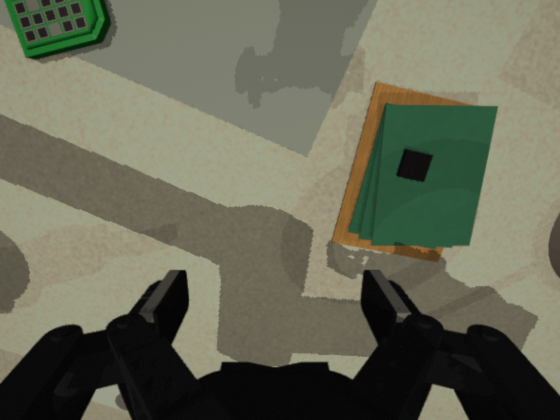

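The top view shows the orange cover on its base at (290,229), the grey pad at (156,220) and three blue trays at (209,205), (349,207) and (351,261). The plunger is at (300,160). The green, yellow and pink look-alikes are elsewhere in the picture.

```bash
cat > h.py <<'E'
import numpy as np, cv2
from scipy.spatial.transform import Rotation as Rn
from rig import env
def cam(n):
    c=env.get_calibration(n)
    K=np.array([[c['fx'],0,c['cx']],[0,c['fy'],c['cy']],[0,0,1.]]); D=np.array([c['k1'],0,0,0.])
    if n=='wrist':
        o=env.get_obs(); T=np.eye(4); T[:3,:3]=Rn.from_euler('xyz',o['tcp_rot']).as_matrix(); T[:3,3]=o['ee_pos']
        T=T@c['T_tool_cam']
    else:
        T=np.eye(4); T[:3,:3]=Rn.from_euler('xyz',c['orientation']).as_matrix(); T[:3,3]=c['origin']
    return K,D,T
def snap(n,save=None):
    C=cam(n); im=env.camera(n)[:,:,::-1].copy()
    if save: cv2.imwrite(f'pics/{save}.png',im)
    return im,C
def rays(C,uv):
    K,D,T=C
    p=cv2.undistortPoints(np.asarray(uv,float).reshape(-1,1,2),K,D).reshape(-1,2)
    return T[:3,3],np.c_[p,np.ones(len(p))]@T[:3,:3].T
def onz(C,uv,z):
    o,d=rays(C,uv); return o+d*((z-o[2])/d[:,2])[:,None]
def proj(C,P):
    K,D,T=C; P=(np.asarray(P,float).reshape(-1,3)-T[:3,3])@T[:3,:3]
    return cv2.projectPoints(P,np.zeros(3),np.zeros(3),K,D)[0].reshape(-1,2)
def tri(C1,u1,C2,u2):
    "least-squares point of two rays; returns point and miss"
    A=[];b=[]
    for C,u in((C1,u1),(C2,u2)):
        o,d=rays(C,[u]); d=d[0]/np.linalg.norm(d[0]); M=np.eye(3)-np.outer(d,d); A.append(M);b.append(M@o)
    x=np.linalg.lstsq(np.vstack(A),np.hstack(b),rcond=None)[0]
    return x,np.linalg.norm(np.vstack(A)@x-np.hstack(b))
HS={'blue':((105,120,50),(122,255,255)),'orange':((5,150,120),(16,255,255)),'red':((0,150,90),(4,255,255))}
def mask(im,c):
    h=cv2.cvtColor(im,cv2.COLOR_BGR2HSV); return cv2.inRange(h,*map(np.array,HS[c]))
def blobs(im,c,amin=150):
    m=cv2.morphologyEx(mask(im,c),cv2.MORPH_CLOSE,np.ones((5,5)))
    cs,_=cv2.findContours(m,cv2.RETR_EXTERNAL,cv2.CHAIN_APPROX_NONE)
    return [k for k in cs if cv2.contourArea(k)>amin]
def tray_fit(C,cnt,z):
    "hull of contour cast on plane z -> centre from min rect, yaw to the cut end (narrower end), dims"
    P=onz(C,cnt.reshape(-1,2),z)[:,:2]; hull=cv2.convexHull((P*1000).astype(np.float32))
    (cx,cy),(w,h),a=cv2.minAreaRect(hull); a=np.radians(a)
    if h>w: a+=np.pi/2; w,h=h,w
    u=np.array([np.cos(a),np.sin(a)]); M=cv2.moments(hull); g=np.array([M['m10'],M['m01']])/M['m00']
    s=np.dot(g-[cx,cy],u)
    if s>0: a+=np.pi   # centroid lies to the square end
    return np.array([cx,cy])/1000,np.degrees((a+np.pi)%(2*np.pi)-np.pi),(round(w,1),round(h,1)),round(abs(s),2)
E
python3 - <<'E'
from h import *
t,Ct=snap('top'); s,Cs=snap('scene')
for c in HS:
    for n,im,C in(('top',t,Ct),('scene',s,Cs)):
        for k in blobs(im,c,60):
            M=cv2.moments(k); g=(M['m10']/M['m00'],M['m01']/M['m00'])
            print(c,n,np.round(g),cv2.contourArea(k), 'z.014 fit:',tray_fit(C,k,.014))
g=cv2.cvtColor(t,cv2.COLOR_BGR2HSV); print(g[220,156],g[240,156])
print('pad',onz(Ct,[(156,220),(145,193),(179,194),(169,248),(132,244)],0))
E
```

```text
blue top [351. 261.] 744.5 z.014 fit: (array([ 0.44351947, -0.19451128]), np.float64(80.70126342773438), (99.8, 61.1), np.float64(2.07))
blue top [413. 221.] 353.5 z.014 fit: (array([ 0.55652307, -0.36644266]), np.float64(117.11614036560059), (66.4, 52.5), np.float64(0.57))
blue top [349. 206.] 698.5 z.014 fit: (array([ 0.59398938, -0.19247314]), np.float64(-92.7443618774414), (100.0, 60.8), np.float64(1.69))
blue top [208. 204.] 692.5 z.014 fit: (array([0.59135803, 0.19932654]), np.float64(71.67723846435548), (100.2, 60.6), np.float64(1.97))
blue top [322. 109.] 105.0 z.014 fit: (array([ 0.87977887, -0.11715482]), np.float64(0.18091498315333335), (43.7, 23.2), np.float64(0.57))
blue scene [310. 376.] 392.0 z.014 fit: (array([ 0.87041992, -0.1133978 ]), np.float64(179.92415618896484), (48.4, 31.2), np.float64(0.45))
blue scene [ 96. 283.] 428.0 z.014 fit: (array([ 0.51089554, -0.36384021]), np.float64(-116.79305267333983), (55.3, 52.7), np.float64(0.07))
blue scene [196. 288.] 626.0 z.014 fit: (array([ 0.59904791, -0.1936745 ]), np.float64(-92.88748168945312), (99.9, 69.0), np.float6
[... 2049 characters left out ...]
9023]), np.float64(-179.07558625936508), (41.3, 39.5), np.float64(0.11))
red top [192.  94.] 1419.0 z.014 fit: (array([0.92167981, 0.26492786]), np.float64(-179.91794391721487), (134.5, 103.5), np.float64(0.17))
red scene [288. 269.] 269.5 z.014 fit: (array([ 0.64394208, -0.01734004]), np.float64(150.33682632446292), (48.3, 42.3), np.float64(0.0))
red scene [493. 291.] 2909.0 z.014 fit: (array([0.88610205, 0.2802049 ]), np.float64(-89.61220550537112), (168.0, 161.9), np.float64(11.82))
[27 23 98] [ 13  17 107]
pad [[0.54637394 0.34279287 0.        ]
 [0.62321949 0.38025232 0.        ]
 [0.62212471 0.28318642 0.        ]
 [0.46885859 0.3007373  0.        ]
 [0.47752727 0.40480392 0.        ]]
```

```bash
cat >> h.py <<'E'
def plan(x,y,z,yawdeg,maxn=99,vmax=.055):
    "list what remains, in tool axes cm/deg, for each row"
    o=env.get_obs(); p=o['ee_pos']; d=np.array([x,y,z])-p; a0=np.degrees(o['tcp_rot'][2])
    da=(yawdeg-a0+180)%360-180
    n=max(1,int(np.ceil(max(np.linalg.norm(d)/vmax,abs(da)/10.))))
    print('now',np.round(p,4),'yaw',round(a0,2),'n',n)
    for i in range(n):
        a=np.radians(a0+da*i/n); dx=np.cos(a)*d[0]+np.sin(a)*d[1]; dy=np.sin(a)*d[0]-np.cos(a)*d[1]
        print('[%.2f,%.2f,%.2f,%.2f]'%(100*dx/n,100*dy/n,-100*d[2]/n,-da/n),end=',')
    print()
E
python3 - <<'E'
from h import *
plan(.525,-.03,.20,160)
E
```

```text
now [ 0.2253 -0.5287  0.2309] yaw 23.08 n 14
[3.37,-2.44,0.22,-9.78],[3.73,-1.83,0.22,-9.78],[3.99,-1.17,0.22,-9.78],[4.13,-0.48,0.22,-9.78],[4.15,0.23,0.22,-9.78],[4.05,0.93,0.22,-9.78],[3.83,1.61,0.22,-9.78],[3.50,2.24,0.22,-9.78],[3.07,2.80,0.22,-9.78],[2.55,3.28,0.22,-9.78],[1.96,3.67,0.22,-9.78],[1.31,3.94,0.22,-9.78],[0.62,4.11,0.22,-9.78],[-0.09,4.15,0.22,-9.78],
```

```bash
python3 -m crank '[[[3.4,-2.4,0.2,-9.8],[3.7,-1.8,0.2,-9.8],[4.0,-1.2,0.2,-9.8],[4.1,-0.5,0.2,-9.8],[4.1,0.2,0.2,-9.8],[4.0,0.9,0.2,-9.8],[3.8,1.6,0.2,-9.8],[3.5,2.2,0.2,-9.8],[3.1,2.8,0.2,-9.8],[2.5,3.3,0.2,-9.8]]]'
python3 - <<'E'
from h import *
plan(.525,-.03,.20,160)
E
```

```text
t: 1.5
ee_pos: [0.4339, -0.1605, 0.2096]
tcp_rot: [3.141, 0.001, 2.164]
contact_force: [0.5, 0.1, 0.4]
opening: 0.0857
now [ 0.4339 -0.1605  0.2096] yaw 123.97 n 4
[1.43,3.71,0.24,-9.01],[0.83,3.89,0.24,-9.01],[0.22,3.97,0.24,-9.01],[-0.41,3.96,0.24,-9.01],
```

```bash
python3 -m crank '[[[1.4,3.7,0.2,-9],[0.8,3.9,0.2,-9],[0.2,4,0.2,-9],[-0.4,4,0.2,-9],[0,0,0,0],[0,0,0,0],[0,0,0,0],[0,0,0,0],[0,0,0,0],[0,0,0,0]]]' 8.54
python3 - <<'E'
from h import *
im,C=snap('wrist','w1')
for k in blobs(im,'orange',400):
    print(cv2.boundingRect(k),cv2.contourArea(k),tray_fit(C,k,.028))
plan(.525,-.03,.20,160)
np.save('w1C.npy',C[2])
E
```

```text
t: 2.75
ee_pos: [0.5261, -0.025, 0.2013]
tcp_rot: [-3.141, 0.001, 2.811]
contact_force: [0.4, -0.3, 1.0]
opening: 0.0855
(258, 170, 25, 57) 1049.0 (array([ 0.52686035, -0.0289514 ]), np.float64(158.6453094482422), (62.5, 24.9), np.float64(0.34))
now [ 0.5261 -0.025   0.2013] yaw 161.08 n 1
[-0.06,-0.51,0.13,1.08],
```

View pics/w1.png

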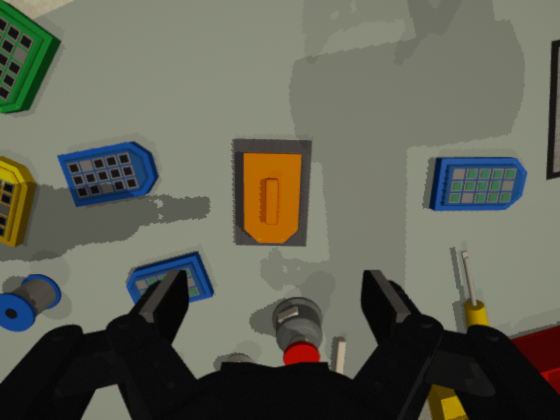

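The wrist view shows the cover at (272,197), with its cut corners at the lower end of the image, which points away from the robot (yaw about -20°). The rib stands at (270,200). I'll widen the orange range and refit.

```bash
sed -i "s/(16,255,255)/(20,255,255)/" h.py; python3 - <<'E'
from h import *
im=cv2.imread('pics/w1.png'); C=cam('wrist')
for c,z in(('orange',.028),('blue',.014)):
  for k in blobs(im,c,800):
    print(c,cv2.boundingRect(k),cv2.contourArea(k),tray_fit(C,k,z))
t=cv2.imread('pics/top0.png'); Ct=cam('top')
for k in blobs(t,'orange',200):
    print(cv2.boundingRect(k),tray_fit(Ct,k,.028))
# height of cover rim: square-end corners & cut corner vertices in two views
for nm,i,CC in(('w',im,C),('t',t,Ct)):
    for k in blobs(i,'orange',300):
        a=cv2.approxPolyDP(cv2.convexHull(k),2 if nm=='t' else 4,True).reshape(-1,2); print(nm,a.tolist())
E
```

```text
orange (244, 153, 57, 90) 4624.5 (array([ 0.52855432, -0.02786189]), np.float64(-20.577026367187493), (100.3, 59.7), np.float64(1.89))
blue (0, 293, 36, 39) 1065.0 (array([ 0.56937518, -0.39705206]), np.float64(-35.2788887023926), (60.8, 46.2), np.float64(0.32))
blue (127, 252, 87, 52) 1485.5 (array([ 0.5927149 , -0.18769742]), np.float64(-92.76815032958983), (103.9, 63.6), np.float64(4.52))
blue (430, 157, 97, 54) 4477.0 (array([0.59023743, 0.19882986]), np.float64(72.55310058593751), (106.3, 60.5), np.float64(1.85))
blue (57, 142, 101, 65) 4526.5 (array([ 0.44503915, -0.19007022]), np.float64(80.78329467773439), (104.3, 59.7), np.float64(2.31))
(495, 276, 52, 81) (array([ 0.30438116, -0.66670898]), np.float64(-168.5579538345337), (185.3, 145.3), np.float64(21.85))
(273, 209, 32, 40) (array([ 0.52838501, -0.02992959]), np.float64(-20.213211059570327), (99.9, 59.9), np.float64(2.02))
(33, 90, 75, 46) (array([0.8572887 , 0.61607971]), np.float64(-78.55216979980473), (214.5, 116.4), np.float64(7.4))
w [[300, 154], [297, 229], [283, 242], [259, 242], [244, 228], [244, 153]]
t [[544, 276], [546, 281], [522, 352], [512, 356], [495, 286]]
t [[291, 209], [300, 212], [304, 218], [293, 248], [273, 240], [284, 212]]
t [[106, 112], [107, 123], [35, 135], [33, 100], [85, 90], [93, 95]]
```

```bash
python3 - <<'E'
from h import *
C=cam('wrist');Ct=cam('top')
for w,t in(((244,153),(293,248)),((300,154),(273,240)),((297,229),(284,212))): print(tri(C,w,Ct,t))
plan(.5284,-.0285,.06,159.6)
E
```

```text
(array([ 0.47268237, -0.03933889,  0.02400493]), np.float64(0.000807288807830928))
(array([0.48357781, 0.01284577, 0.09503094]), np.float64(0.0004981121481550625))
(array([ 0.57206714, -0.0126843 ,  0.02171107]), np.float64(0.001159814836945019))
now [ 0.5261 -0.025   0.2013] yaw 161.08 n 3
[-0.11,-0.09,4.71,0.49],[-0.11,-0.08,4.71,0.49],[-0.11,-0.08,4.71,0.49],
```

```bash
python3 -m crank '[[[-0.1,-0.1,4.7,0.5],[-0.1,-0.1,4.7,0.5],[-0.1,-0.1,4.7,0.5],[0,0,0,0],[0,0,0,0],[0,0,0,0],[0,0,0,0],[0,0,0,0],[0,0,0,0],[0,0,0,0]]]' 4
python3 - <<'E'
from h import *
plan(.5284,-.0285,.031,159.6)
im,C=snap('wrist','w2')
for k in blobs(im,'orange',400):
    print(cv2.boundingRect(k),cv2.contourArea(k),tray_fit(C,k,.028))
E
```

```text
t: 4.05
ee_pos: [0.536, -0.0306, 0.0661]
tcp_rot: [3.139, 0.018, 2.784]
contact_force: [-0.3, -0.2, 0.6]
opening: 0.0397
now [ 0.536  -0.0306  0.0661] yaw 159.53 n 1
[0.78,-0.07,3.51,-0.07],
(221, 155, 101, 146) 12625.0 (array([ 0.52844824, -0.02823058]), np.float64(-20.176643371581964), (100.1, 60.2), np.float64(2.37))
```

View pics/w2.png

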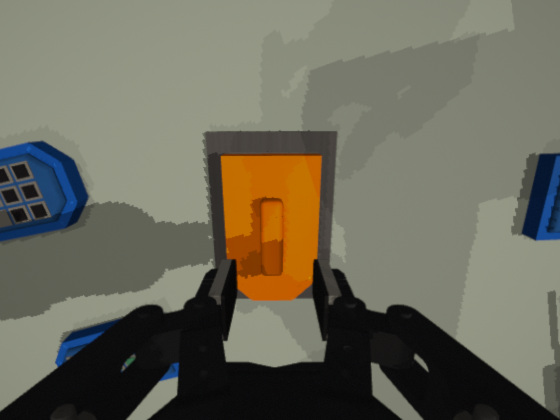

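```bash
python3 -m crank '[[[0.4,0,0.5,0],[0.2,0,0.5,0],[0.2,0,0.5,0],[0,0,0.5,0],[0,0,0.5,0],[0,0,0.3,0],[0,0,0.2,0],[0,0,0.1,0],[0,0,0,0],[0,0,0,0]]]' 4
python3 - <<'E'
from h import *
plan(.5284,-.0285,.031,159.6); o=env.get_obs(); print(o['tcp_rot'],o['contact_force'],o['qd'])
E
```

```text
t: 5.35
ee_pos: [0.5279, -0.0276, 0.032]
tcp_rot: [3.14, 0.016, 2.784]
contact_force: [0.6, -0.5, 0.3]
opening: 0.0399
now [ 0.5279 -0.0276  0.032 ] yaw 159.53 n 1
[-0.08,-0.06,0.10,-0.07],
[3.13971459 0.01641906 2.78431779] [ 0.55880737 -0.50617742  0.32260492] [-7.72712610e-04 -2.54647951e-04  2.40315386e-03 -5.73543886e-04
 -6.70964695e-04  5.47570499e-05]
```

```bash
python3 -m crank '[[[-0.1,-0.05,0.05,0],[0,0,0,0],[0,0,0,0],[0,0,0,0],[0,0,0,0],[0,0,0,0],[0,0,0,0],[0,0,0,0],[0,0,0,0],[0,0,0,0]]]' 0 50
python3 -m crank '[[[0,0,-0.5,0],[0,0,-0.5,0],[0,0,-1,0],[0,0,-1,0],[0,0,-1.5,0],[0,0,-2,0],[0,0,-2,0],[0,0,-1,0],[0,0,-0.5,0],[0,0,0,0]]]'
python3 - <<'E'
from h import *
plan(.546,.343,.10,159.6); o=env.get_obs(); print(o['tcp_rot'],o['contact_force'])
im,C=snap('wrist','w3')
E
```

```text
t: 6.6
ee_pos: [0.5289, -0.0293, 0.032]
tcp_rot: [3.141, 0.017, 2.784]
contact_force: [-0.5, -1.2, -0.2]
opening: 0.0123
t: 7.85
ee_pos: [0.5274, -0.028, 0.1388]
tcp_rot: [3.139, 0.019, 2.784]
contact_force: [-1.1, 0.5, -0.6]
opening: 0.0121
now [ 0.5274 -0.028   0.1388] yaw 159.53 n 7
[1.60,5.06,0.55,-0.01],[1.60,5.06,0.55,-0.01],[1.60,5.06,0.55,-0.01],[1.60,5.06,0.55,-0.01],[1.60,5.06,0.55,-0.01],[1.60,5.06,0.55,-0.01],[1.60,5.06,0.55,-0.01],
[3.13908064 0.01870429 2.78439031] [-1.12132408  0.51030988 -0.58502074]
```

View pics/w3.png

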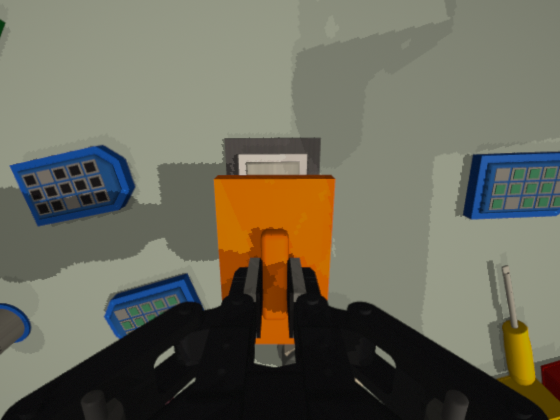

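```bash
python3 -m crank '[[[0.8,2.5,0,0],[1.6,5,0,0],[1.6,5,0,0],[1.6,5,0,0],[1.6,5,0,0],[1.6,5,0,0],[1.1,3.5,0,0],[0.6,1.8,0,0],[0.2,0.6,0,0],[0,0,0,0]]]'
python3 - <<'E'
from h import *
plan(.546,.343,.018,159.6); o=env.get_obs(); print(o['tcp_rot'],o['contact_force'],o['opening'])
E
```

```text
t: 9.15
ee_pos: [0.5413, 0.3295, 0.1278]
tcp_rot: [-3.135, 0.009, 2.779]
contact_force: [-0.3, 0.6, -0.6]
opening: 0.0118
now [0.5413 0.3295 0.1278] yaw 159.25 n 3
[0.01,0.48,3.66,-0.12],[0.01,0.48,3.66,-0.12],[0.01,0.48,3.66,-0.12],
[-3.13458468  0.00889749  2.77939775] [-0.26830267  0.63902754 -0.62483951] 0.011807895955693606
```

```bash
python3 -m crank '[[[0,0.6,1.5,0],[0,0.4,2.5,0],[0,0.2,2.5,0],[0,0.1,1.8,0],[0,0.1,1,0],[0,0,0.6,0],[0,0,0.4,0],[0,0,0.3,0],[0,0,0.2,0],[0,0,0,0]]]'
python3 - <<'E'
from h import *
plan(.546,.343,.017,159.6); o=env.get_obs(); print(o['tcp_rot'],o['contact_force'],o['opening'])
E
```

```text
t: 10.4
ee_pos: [0.5492, 0.3357, 0.0169]
tcp_rot: [-3.134, 0.011, 2.77]
contact_force: [-0.9, -0.2, -1.6]
opening: 0.012
now [0.5492 0.3357 0.0169] yaw 158.72 n 1
[0.56,0.56,-0.01,-0.88],
[-3.13441226  0.01073036  2.77016051] [-0.89843295 -0.20636899 -1.61914357] 0.012011407369075217
```

```bash
python3 -m crank '[[[0,0,0,0],[0,0,0,0],[0,0,0,0],[0,0,-0.5,0],[0,0,-1.5,0],[0,0,-3,0],[0,0,-4,0],[0,0,-4,0],[0,0,-2,0],[0,0,-0.5,0]]]' 4
python3 - <<'E'
from h import *
plan(.585,.2,.17,252.5); o=env.get_obs(); print(o['tcp_rot'],o['contact_force'],o['opening'])
s,Cs=snap('scene','s1')
for k in blobs(s,'orange',300): print(cv2.boundingRect(k),tray_fit(Cs,k,.012))
E
```

```text
t: 11.65
ee_pos: [0.5488, 0.3379, 0.1827]
tcp_rot: [-3.138, 0.014, 2.77]
contact_force: [0.7, -0.6, -0.1]
opening: 0.0401
now [0.5488 0.3379 0.1827] yaw 158.72 n 10
[-0.84,-1.15,0.13,-9.38],[-0.64,-1.28,0.13,-9.38],[-0.42,-1.36,0.13,-9.38],[-0.19,-1.41,0.13,-9.38],[0.04,-1.43,0.13,-9.38],[0.27,-1.40,0.13,-9.38],[0.49,-1.34,0.13,-9.38],[0.71,-1.24,0.13,-9.38],[0.90,-1.11,0.13,-9.38],[1.07,-0.95,0.13,-9.38],
[-3.13835796  0.0142826   2.7702057 ] [ 0.69991159 -0.56967687 -0.10797468] 0.04008879221747481
(524, 208, 36, 40) (array([0.81899713, 0.62854114]), np.float64(102.26225471496585), (221.9, 46.9), np.float64(17.41))
(370, 193, 34, 25) (array([0.55120569, 0.33332547]), np.float64(-20.592109680175774), (115.4, 63.1), np.float64(1.71))
(327, 21, 75, 9) (array([-1.74579541,  2.20756836]), np.float64(91.04483211040495), (660.8, 388.3), np.float64(18.21))
```

View pics/s1.png

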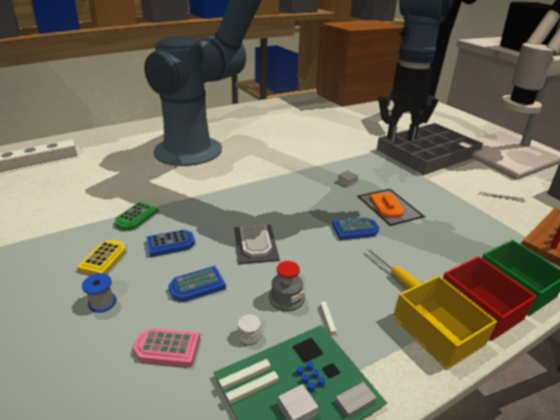

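The scene view shows the cover on the pad at (387,205) and the bare base at (256,243). There are three blue trays and no hidden ones. Next I'll go over the tray by the pad.

```bash
python3 -m crank '[[[-0.9,-1.2,0,-9.4],[-0.7,-1.3,0,-9.4],[-0.4,-1.4,0,-9.4],[-0.2,-1.4,0,-9.4],[0,-1.5,0,-9.4],[0.3,-1.4,0,-9.4],[0.5,-1.4,0,-9.4],[0.8,-1.3,0,-9.4],[1,-1.1,0,-9.4],[1.1,-1,0,-9.4]]]' 8.54
python3 -m crank '[[[0,0,0,0],[0,0,0,0],[0,0,0,0],[0,0,0,0],[0,0,0,0],[0,0,0,0],[0,0,0,0],[0,0,0,0],[0,0,0,0],[0,0,0,0]]]'
cat >> h.py <<'E'
def look(c,z,save,amin=800,im=None):
    im,C=snap('wrist',save)
    for k in blobs(im,c,amin):
        print(c,cv2.boundingRect(k),cv2.contourArea(k),tray_fit(C,k,z))
    o=env.get_obs(); print('t',o['t'],'p',np.round(o['ee_pos'],4),'rpy',np.round(np.degrees(o['tcp_rot']),2),'F',np.round(o['contact_force'],1),'open',round(o['opening'],4))
    return im,C
E
python3 - <<'E'
from h import *
look('blue',.014,'w4')
E
```

```text
t: 12.95
ee_pos: [0.5834, 0.1905, 0.1729]
tcp_rot: [3.139, -0.015, -1.815]
contact_force: [0.1, -0.0, 0.1]
opening: 0.0853
t: 14.2
ee_pos: [0.5817, 0.1915, 0.1709]
tcp_rot: [3.135, -0.016, -1.822]
contact_force: [0.1, -0.3, -0.4]
opening: 0.0853
blue (237, 163, 62, 95) 4952.0 (array([0.59165631, 0.20097581]), np.float64(71.85987854003903), (101.0, 59.5), np.float64(1.97))
t 14.25 p [0.5818 0.1915 0.1709] rpy [ 179.63   -0.93 -104.37] F [ 0.1 -0.8  0. ] open 0.0856
```

View pics/w4.png

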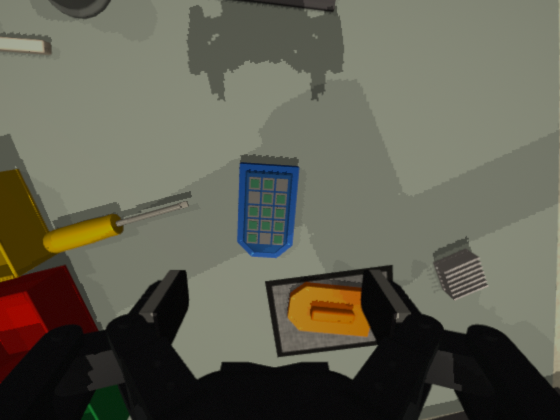

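```bash
python3 - <<'E'
from h import *
plan(.5915,.2005,.06,252.1)
E
```

```text
now [0.5818 0.1915 0.1709] yaw -104.37 n 3
[-0.37,-0.24,3.70,1.18],[-0.38,-0.23,3.70,1.18],[-0.38,-0.22,3.70,1.18],
```

```bash
python3 -m crank '[[[-0.3,-0.2,1.5,1],[-0.3,-0.2,2.5,1],[-0.3,-0.2,2.5,1],[-0.3,-0.1,2,0.6],[0,0,1.4,0],[0,0,0.8,0],[0,0,0.5,0],[0,0,0.2,0],[0,0,0,0],[0,0,0,0]]]' 8.54
python3 - <<'E'
from h import *
look('blue',.014,'w5')
plan(.5915,.2005,-.002,252)
E
```

```text
t: 15.5
ee_pos: [0.5916, 0.2, 0.0501]
tcp_rot: [3.137, -0.016, -1.89]
contact_force: [0.7, 0.2, 0.1]
opening: 0.0854
blue (225, 169, 98, 145) 12730.0 (array([0.59160083, 0.20077591]), np.float64(71.87554168701173), (100.1, 59.7), np.float64(1.8))
t 15.55 p [0.5916 0.2    0.0501] rpy [ 179.75   -0.91 -108.26] F [-0.  -0.1 -1.1] open 0.0855
now [0.5916 0.2    0.0501] yaw -108.26 n 1
[-0.04,0.03,5.21,-0.26],
```

View pics/w5.png

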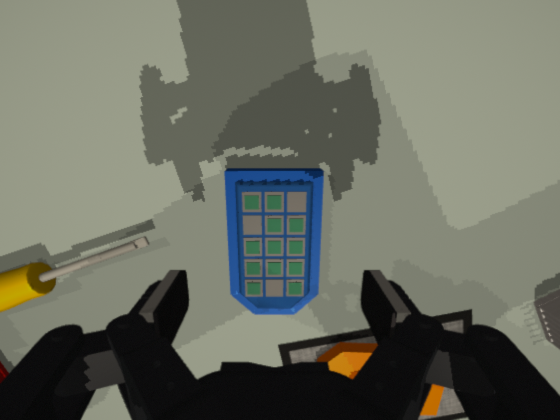

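```bash
python3 -m crank '[[[0,0,1,0],[0,0,1,0],[0,0,1,0],[0,0,0.7,0],[0,0,0.5,0],[0,0,0.4,0],[0,0,0.3,0],[0,0,0.2,0],[0,0,0.1,0],[0,0,0,0]]]' 8.54
python3 - <<'E'
from h import *
look('blue',.014,'w6')
plan(.5915,.2005,-.002,252)
E
```

```text
t: 16.8
ee_pos: [0.5913, 0.1993, -0.0054]
tcp_rot: [3.138, -0.016, -1.89]
contact_force: [0.9, -0.2, -0.4]
opening: 0.0854
blue (204, 185, 141, 183) 22629.5 (array([0.59039264, 0.19705974]), np.float64(71.86231994628905), (94.8, 59.8), np.float64(1.1))
t 16.85 p [ 0.5914  0.1993 -0.0053] rpy [ 179.77   -0.89 -108.26] F [ 0.4 -0.8  1. ] open 0.0854
now [ 0.5914  0.1993 -0.0053] yaw -108.26 n 1
[-0.11,0.02,-0.33,-0.26],
```

```bash
python3 -m crank '[[[-0.1,0,-0.3,0],[0,0,0,0],[0,0,0,0],[0,0,0,0],[0,0,0,0],[0,0,0,0],[0,0,0,0],[0,0,0,0],[0,0,0,0],[0,0,0,0]]]' 0 60
python3 - <<'E'
from h import *
look('blue',.014,'w7')
E
```

```text
t: 18.1
ee_pos: [0.5924, 0.2006, -0.0011]
tcp_rot: [3.139, -0.015, -1.89]
contact_force: [-0.4, 0.7, 1.2]
opening: 0.0585
blue (206, 180, 137, 188) 22170.0 (array([0.59182166, 0.19978691]), np.float64(72.22299957275389), (100.1, 60.4), np.float64(1.9))
t 18.15 p [ 0.5924  0.2007 -0.0011] rpy [ 179.84   -0.84 -108.26] F [-0.3 -0.2  0.3] open 0.0585
```

View pics/w7.png

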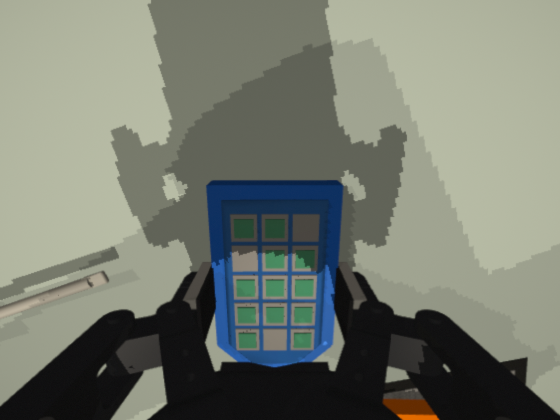

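```bash
python3 -m crank '[[[0,0,-0.4,0],[0,0,-0.6,0],[0,0,-1,0],[0,0,-1.5,0],[0,0,-2,0],[0,0,-2,0],[0,0,-1.5,0],[0,0,-1,0],[0,0,-0.5,0],[0,0,-0.2,0]]]'
python3 - <<'E'
from h import *
look('blue',.11,'w8')
plan(.528,-.0285,.08,159.6)
E
```

```text
t: 19.4
ee_pos: [0.5937, 0.2023, 0.1143]
tcp_rot: [3.141, -0.014, -1.89]
contact_force: [0.3, 0.3, -1.4]
opening: 0.0584
blue (207, 180, 136, 188) 22110.0 (array([0.59654907, 0.21157568]), np.float64(71.78731536865234), (115.4, 68.9), np.float64(2.12))
t 19.45 p [0.5937 0.2023 0.1143] rpy [ 179.95   -0.78 -108.26] F [ 0.  -1.   0.4] open 0.0581
now [0.5937 0.2023 0.1143] yaw -108.26 n 10
[2.40,-0.10,0.34,9.21],[2.35,-0.48,0.34,9.21],[2.24,-0.85,0.34,9.21],[2.08,-1.20,0.34,9.21],[1.86,-1.52,0.34,9.21],[1.59,-1.80,0.34,9.21],[1.28,-2.03,0.34,9.21],[0.94,-2.21,0.34,9.21],[0.58,-2.33,0.34,9.21],[0.20,-2.39,0.34,9.21],
```

View pics/w8.png

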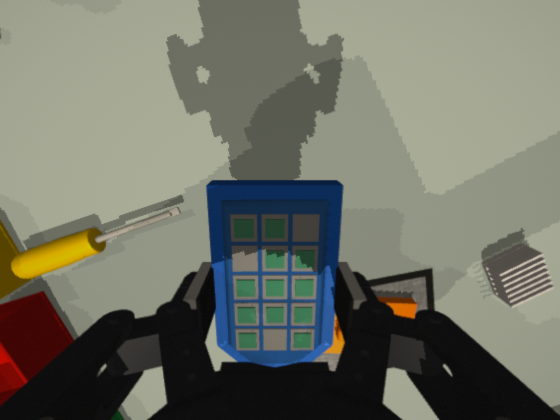

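```bash
python3 -m crank '[[[2.4,-0.1,0,9.2],[2.3,-0.5,0,9.2],[2.2,-0.8,0,9.2],[2.1,-1.2,0,9.2],[1.9,-1.5,0,9.2],[1.6,-1.8,0,9.2],[1.3,-2,0,9.2],[0.9,-2.2,0,9.2],[0.6,-2.3,0,9.2],[0.2,-2.4,0,9.2]]]'
python3 - <<'E'
from h import *
look('blue',.11,'w9')
plan(.528,-.0285,.08,159.6)
E
```

```text
t: 20.7
ee_pos: [0.5154, -0.0312, 0.1105]
tcp_rot: [-3.123, -0.012, 2.738]
contact_force: [-0.2, -0.8, -1.0]
opening: 0.0582
blue (205, 180, 138, 188) 22398.0 (array([ 0.51993359, -0.03533142]), np.float64(-23.612617492675806), (112.9, 73.8), np.float64(0.43))
blue (5, 172, 131, 88) 7387.5 (array([ 0.44619788, -0.11276436]), np.float64(80.99246978759767), (63.8, 35.8), np.float64(1.38))
t 20.75 p [ 0.5144 -0.0338  0.1104] rpy [-178.75   -0.67  156.5 ] F [-1.  -2.5 -0.9] open 0.0584
now [ 0.5144 -0.0338  0.1104] yaw 156.5 n 1
[-1.04,1.03,3.04,-3.10],
```

View pics/w9.png

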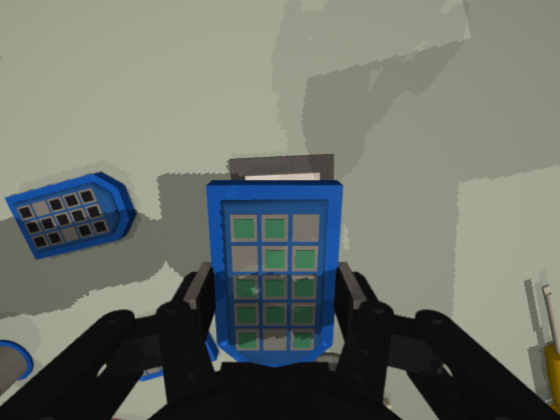

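```bash
python3 -m crank '[[[-0.5,0.5,0,-1.5],[-0.4,0.4,0,-1.5],[0,0,0.5,0],[0,0,1,0],[0,0,1.2,0],[0,0,0.8,0],[0,0,0.4,0],[0,0,0.2,0],[0,0,0,0],[0,0,0,0]]]'
python3 - <<'E'
from h import *
look('blue',.11,'w10')
plan(.528,-.0285,.027,159.6)
E
```

```text
t: 22.0
ee_pos: [0.5254, -0.0272, 0.0645]
tcp_rot: [-3.121, -0.016, 2.793]
contact_force: [0.7, -0.2, -1.6]
opening: 0.0581
blue (206, 180, 137, 188) 22132.5 (array([ 0.50771283, -0.01851868]), np.float64(-19.689155578613317), (76.5, 46.0), np.float64(1.59))
blue (0, 159, 96, 97) 6869.5 (array([ 0.45204156, -0.08805891]), np.float64(-99.06907653808594), (42.2, 30.2), np.float64(2.19))
t 22.05 p [ 0.5254 -0.0273  0.0646] rpy [-178.82   -0.92  160.04] F [-0.1 -0.4 -1. ] open 0.0585
now [ 0.5254 -0.0273  0.0646] yaw 160.04 n 1
[-0.29,-0.03,3.76,0.44],
```

```bash
python3 -m crank '[[[-0.3,0,0.8,0.4],[0,0,0.8,0],[0,0,0.8,0],[0,0,0.6,0],[0,0,0.3,0],[0,0,0.2,0],[0,0,0.2,0],[0,0,0.2,0],[0,0,0.2,0],[0,0,0.1,0]]]'
python3 - <<'E'
from h import *
look('blue',.03,'w11')
plan(.528,-.0285,.015,159.6)
E
```

```text
t: 23.3
ee_pos: [0.5279, -0.0291, 0.0199]
tcp_rot: [-3.121, -0.015, 2.786]
contact_force: [0.5, -0.0, -1.5]
opening: 0.0585
blue (114, 370, 51, 50) 1168.0 (array([ 0.57580389, -0.1263763 ]), np.float64(125.55990600585936), (41.7, 21.5), np.float64(1.38))
blue (206, 180, 137, 188) 22351.5 (array([ 0.5284491 , -0.02776675]), np.float64(-20.209541320800724), (104.1, 62.7), np.float64(1.99))
blue (0, 164, 52, 108) 3811.5 (array([ 0.45929816, -0.13198959]), np.float64(-35.51189041137699), (56.7, 25.5), np.float64(0.76))
t 23.35 p [ 0.5279 -0.0291  0.0199] rpy [-178.83   -0.86  159.61] F [ 0.6 -0.3 -0.3] open 0.0581
now [ 0.5279 -0.0291  0.0199] yaw 159.61 n 1
[0.01,0.06,0.49,0.01],
```

No contact force yet, and the position is within 1 mm. I'll go down the last 5 mm.

```bash
python3 -m crank '[[[0,0.05,0.15,0],[0,0,0.1,0],[0,0,0.1,0],[0,0,0.1,0],[0,0,0.1,0],[0,0,0.1,0],[0,0,0,0],[0,0,0,0],[0,0,0,0],[0,0,0,0]]]'
python3 - <<'E'
from h import *
look('blue',.03,'w12')
E
```

```text
t: 24.6
ee_pos: [0.5285, -0.0288, 0.0155]
tcp_rot: [-3.122, -0.013, 2.786]
contact_force: [-0.6, -0.6, 2.0]
opening: 0.058
blue (110, 374, 51, 46) 1084.5 (array([ 0.57489587, -0.12586462]), np.float64(-54.770076751708984), (41.7, 20.0), np.float64(0.11))
blue (206, 180, 138, 188) 22366.5 (array([ 0.52680603, -0.02652609]), np.float64(-20.218917846679666), (100.8, 60.6), np.float64(1.97))
blue (0, 169, 46, 104) 3167.5 (array([ 0.46030289, -0.12919907]), np.float64(-35.606582641601584), (53.1, 21.8), np.float64(0.55))
t 24.65 p [ 0.5286 -0.0288  0.0155] rpy [-178.85   -0.75  159.62] F [-0.1 -0.1  0.4] open 0.0583
```

View pics/w12.png

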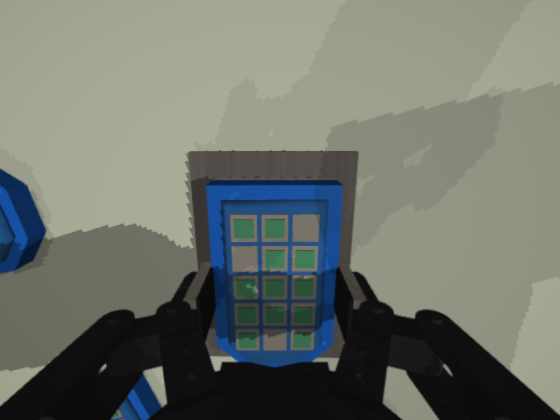

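```bash
python3 -m crank '[[[0,0,0.05,0],[0,0,0,0],[0,0,0,0],[0,0,0,0],[0,0,-1,0],[0,0,-2,0],[0,0,-3,0],[0,0,-3.5,0],[0,0,-2.5,0],[0,0,-1,0]]]' 8.54
python3 - <<'E'
from h import *
look('blue',.03,'w13')
plan(.45,-.18,.17,260.8)
E
```

```text
t: 25.9
ee_pos: [0.5306, -0.0268, 0.1511]
tcp_rot: [-3.122, -0.013, 2.786]
contact_force: [-0.1, 0.2, 0.0]
opening: 0.0854
blue (239, 155, 69, 106) 6550.5 (array([ 0.52838245, -0.02786098]), np.float64(-20.184745788574286), (100.2, 60.4), np.float64(1.95))
blue (28, 146, 115, 76) 5918.0 (array([ 0.44599561, -0.17869339]), np.float64(80.99595642089847), (99.6, 56.2), np.float64(2.17))
t 25.95 p [ 0.5311 -0.0268  0.1518] rpy [-178.86   -0.71  159.62] F [0.7 0.1 1.2] open 0.0855
now [ 0.5311 -0.0268  0.1518] yaw 159.62 n 11
[0.21,-1.56,-0.17,-9.20],[0.45,-1.51,-0.17,-9.20],[0.69,-1.42,-0.17,-9.20],[0.91,-1.29,-0.17,-9.20],[1.10,-1.13,-0.17,-9.20],[1.27,-0.94,-0.17,-9.20],[1.40,-0.72,-0.17,-9.20],[1.50,-0.49,-0.17,-9.20],[1.56,-0.24,-0.17,-9.20],[1.58,0.01,-0.17,-9.20],[1.55,0.26,-0.17,-9.20],
```

View pics/w13.png

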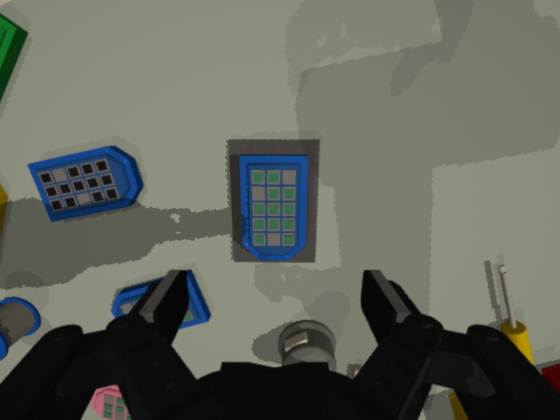

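The first tray is home: it measures 100.2 x 60.4 mm at z = 0.030, at (0.528,-0.028) and yaw -20.2°. The next tray is at (87,183) in the picture.

```bash
python3 -m crank '[[[0.2,-1.7,-0.2,-10.1],[0.5,-1.7,-0.2,-10.1],[0.8,-1.6,-0.2,-10.1],[1,-1.4,-0.2,-10.1],[1.2,-1.2,-0.2,-10.1],[1.4,-1,-0.2,-10.1],[1.6,-0.7,-0.2,-10.1],[1.7,-0.4,-0.2,-10.1],[1.7,-0.2,-0.2,-10.1],[1.7,0.1,-0.2,-8]]]'
python3 -m crank '[[[0,0,0,0],[0,0,0,0],[0,0,0,0],[0,0,0,0],[0,0,0,0],[0,0,0,0],[0,0,0,0],[0,0,0,0],[0,0,0,0],[0,0,0,0]]]'
python3 - <<'E'
from h import *
look('blue',.014,'w14')
E
```

```text
t: 27.2
ee_pos: [0.4537, -0.1863, 0.1669]
tcp_rot: [3.11, -0.013, -1.71]
contact_force: [0.4, -1.2, 0.4]
opening: 0.0855
t: 28.45
ee_pos: [0.453, -0.1845, 0.1651]
tcp_rot: [3.108, -0.011, -1.716]
contact_force: [0.3, -0.0, -0.3]
opening: 0.0852
blue (179, 316, 94, 55) 2936.5 (array([ 0.53125262, -0.01924693]), np.float64(159.78849029541013), (105.9, 73.8), np.float64(0.02))
blue (95, 166, 76, 98) 5385.5 (array([ 0.59225781, -0.19107141]), np.float64(-93.07688903808595), (100.2, 63.9), np.float64(1.47))
blue (247, 142, 62, 97) 5384.0 (array([ 0.4440463 , -0.19362184]), np.float64(81.00427246093753), (98.8, 59.5), np.float64(1.62))
blue (67, 0, 92, 59) 3647.0 (array([ 0.56257935, -0.35719452]), np.float64(-8.599937438964794), (75.6, 45.0), np.float64(2.5))
t 28.5 p [ 0.4531 -0.1845  0.1651] rpy [178.05  -0.64 -98.3 ] F [ 0.4 -0.5  0.3] open 0.0855
```

View pics/w14.png

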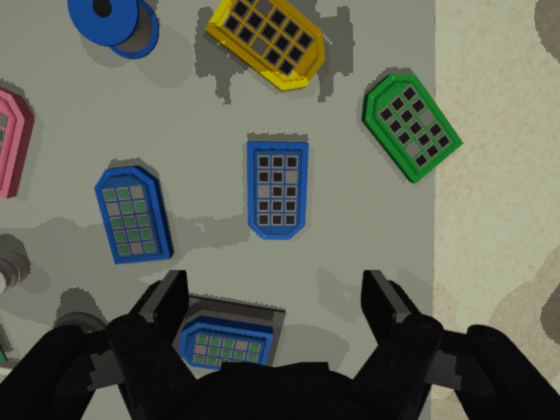

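```bash
cat >> h.py <<'E'
def tilt():
    o=env.get_obs(); R=Rn.from_euler('xyz',o['tcp_rot']).as_matrix(); p=o['ee_pos'][:2]; r=p/np.linalg.norm(p)
    z=R[:2,2]; print('tilt radial %.4f tang %.4f'%(z@r, z@[-r[1],r[0]]))
E
python3 - <<'E'
from h import *
tilt(); plan(.4445,-.1925,.06,261)
E
python3 -m crank '[[[0,0,0,0],[0.3,-0.4,0,0],[0.3,-0.3,0,0.3],[0,0,4.5,0],[0,0,4.5,0],[0,0,0,0],[0,0,0,0],[0,0,0,0],[0,0,0,0],[0,0,0,0]]]'
python3 - <<'E'
from h import *
tilt(); plan(.4445,-.1925,.06,261)
look('blue',.014,'w15')
E
```

```text
tilt radial -0.0303 tang -0.0190
now [ 0.4531 -0.1845  0.1651] yaw -98.3 n 2
[0.46,0.37,5.26,0.35],[0.46,0.36,5.26,0.35],
t: 29.75
ee_pos: [0.4625, -0.1965, 0.0795]
tcp_rot: [3.12, -0.016, -1.722]
contact_force: [0.2, -0.5, -0.5]
opening: 0.0857
tilt radial -0.0174 tang -0.0210
now [ 0.4625 -0.1965  0.0795] yaw -98.69 n 1
[-0.12,1.84,1.95,0.31],
blue (52, 195, 97, 127) 8511.0 (array([ 0.59155078, -0.19155588]), np.float64(87.13336181640626), (101.5, 65.6), np.float64(1.64))
blue (257, 162, 85, 129) 9752.5 (array([ 0.44410681, -0.19372687]), np.float64(80.95912170410153), (100.5, 59.5), np.float64(1.83))
blue (0, 0, 134, 50) 2622.0 (array([ 0.56587451, -0.34896805]), np.float64(-9.492370605468738), (81.5, 27.2), np.float64(6.48))
t 29.8 p [ 0.4625 -0.1965  0.0795] rpy [178.74  -0.93 -98.69] F [0.2 0.3 1. ] open 0.0855
```

```bash
python3 -m crank '[[[0,0.8,-1.5,0.3],[0,0.8,-2,0],[0,0.2,-1.5,0],[0,0,-0.5,0],[0,0,4.5,0],[0,0,4.5,0],[0,0,0,0],[0,0,0,0],[0,0,0,0],[0,0,0,0]]]'
python3 - <<'E'
from h import *
tilt(); plan(.4443,-.1935,-.001,261)
look('blue',.014,'w16')
E
```

```text
t: 31.05
ee_pos: [0.4462, -0.1963, 0.0543]
tcp_rot: [3.13, -0.021, -1.729]
contact_force: [0.2, 0.9, -1.1]
opening: 0.0854
tilt radial -0.0059 tang -0.0229
now [ 0.4462 -0.1963  0.0543] yaw -99.06 n 2
[-0.12,0.11,2.77,-0.03],[-0.12,0.11,2.77,-0.03],
blue (6, 207, 112, 129) 9431.5 (array([ 0.59026611, -0.19565131]), np.float64(87.06112670898438), (93.8, 67.8), np.float64(0.06))
blue (230, 170, 96, 143) 12229.5 (array([ 0.44402097, -0.19373206]), np.float64(80.94468688964842), (100.9, 59.7), np.float64(1.94))
blue (11, 0, 78, 48) 925.5 (array([ 0.54490393, -0.34016684]), np.float64(7.641305923461918), (46.5, 17.6), np.float64(0.45))
t 31.1 p [ 0.4463 -0.1963  0.0544] rpy [179.35  -1.19 -99.06] F [ 0.6 -1.6 -0.6] open 0.0855
```

Good. The tool is nearly level and the jaws are aligned with the tray at (0.444,-0.1937), so I'll descend.

```bash
python3 -m crank '[[[-0.1,0.1,0.9,0],[-0.1,0.1,0.9,0],[0,0,0.9,0],[0,0,0.8,0],[0,0,0.5,0],[0,0,0.4,0],[0,0,0.3,0],[0,0,0.2,0],[0,0,0.1,0],[0,0,0,0]]]'
python3 - <<'E'
from h import *
tilt(); plan(.4442,-.1936,-.001,261)
look('blue',.014,'w17')
E
```

```text
t: 32.35
ee_pos: [0.444, -0.195, 0.0012]
tcp_rot: [3.131, -0.021, -1.729]
contact_force: [0.3, 0.1, -0.5]
opening: 0.0853
tilt radial -0.0052 tang -0.0230
now [ 0.444  -0.195   0.0012] yaw -99.06 n 1
[-0.14,0.00,0.22,-0.06],
blue (0, 230, 68, 141) 4659.0 (array([ 0.56812152, -0.19789633]), np.float64(65.82268524169923), (83.1, 34.4), np.float64(2.56))
blue (208, 182, 134, 186) 21631.5 (array([ 0.44390103, -0.19440955]), np.float64(80.9352951049805), (100.8, 59.8), np.float64(2.06))
t 32.4 p [ 0.4441 -0.1951  0.0012] rpy [179.39  -1.2  -99.06] F [-1.6 -0.1 -0.5] open 0.0854
```

```bash
python3 -m crank '[[[-0.1,0,0.2,0],[0,0,0,0],[0,0,0,0],[0,0,0,0],[0,0,0,0],[0,0,0,0],[0,0,0,0],[0,0,0,0],[0,0,0,0],[0,0,0,0]]]' 0 60
python3 - <<'E'
from h import *
look('blue',.014,'w18')
E
python3 -m crank '[[[0,0,-0.4,0],[0,0,-0.6,0],[0,0,-1,0],[0,0,-1.5,0],[0,0,-2,0],[0,0,-2,0],[0,0,-1.5,0],[0,0,-1,0],[0,0,-0.5,0],[0,0,-0.2,0]]]'
python3 - <<'E'
from h import *
tilt()
look('blue',.12,'w19')
plan(.527,-.0285,.10,159.6)
E
```

```text
t: 33.65
ee_pos: [0.4447, -0.1942, -0.0003]
tcp_rot: [3.132, -0.021, -1.729]
contact_force: [0.5, -0.7, 0.4]
opening: 0.0584
blue (0, 230, 73, 160) 6411.0 (array([ 0.56854236, -0.19131412]), np.float64(65.73851013183592), (94.7, 37.4), np.float64(0.57))
blue (207, 180, 136, 188) 22086.5 (array([ 0.44444962, -0.19481911]), np.float64(81.0199966430664), (100.6, 59.8), np.float64(1.97))
t 33.7 p [ 4.447e-01 -1.942e-01 -3.000e-04] rpy [179.44  -1.22 -99.05] F [-0.2 -0.2  0.2] open 0.0581
t: 34.95
ee_pos: [0.446, -0.1919, 0.1139]
tcp_rot: [3.133, -0.022, -1.729]
contact_force: [0.3, 0.1, 0.8]
opening: 0.0584
tilt radial -0.0029 tang -0.0232
blue (63, 186, 94, 112) 7412.0 (array([ 0.52383533, -0.2224104 ]), np.float64(-92.74337768554686), (57.0, 37.1), np.float64(0.95))
blue (207, 180, 135, 188) 22006.5 (array([ 0.44642065, -0.18807529]), np.float64(80.68090057373045), (106.9, 63.9), np.float64(1.92))
blue (15, 0, 118, 62) 3499.5 (array([ 0.50938379, -0.31529904]), np.float64(-10.09904479980464), (47.4, 22.7), np.float64(2.29))
t 35.0 p [ 0.4461 -0.1919  0.114 ] rpy [179.52  -1.25 -99.05] F [-0.5 -0.4 -0.6] open 0.0585
now [ 0.4461 -0.1919  0.114 ] yaw -99.05 n 11
[-1.58,-0.49,0.13,9.21],[-1.64,-0.23,0.13,9.21],[-1.66,0.03,0.13,9.21],[-1.63,0.30,0.13,9.21],[-1.56,0.55,0.13,9.21],[-1.45,0.80,0.13,9.21],[-1.31,1.02,0.13,9.21],[-1.13,1.22,0.13,9.21],[-0.92,1.38,0.13,9.21],[-0.68,1.51,0.13,9.21],[-0.43,1.60,0.13,9.21],
```

View pics/w19.png

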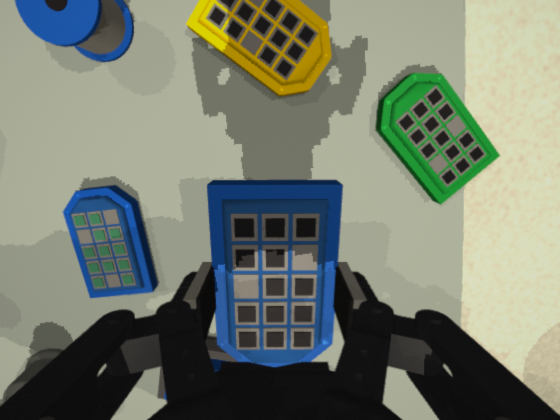

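The tray is held squarely. I'll carry it to the base.

```bash
python3 -m crank '[[[-1.7,-0.5,0,9.2],[-1.7,-0.2,0,9.2],[-1.7,0,0,9.2],[-1.7,0.3,0,9.2],[-1.6,0.6,0,9.2],[-1.5,0.8,0,9.2],[-1.3,1,0,9.2],[-1.1,1.2,0,9.2],[-0.9,1.4,0,9.2],[-0.7,1.5,0,9.2]]]'
python3 - <<'E'
from h import *
tilt()
plan(.528,-.0285,.10,159.6)
E
```

```text
t: 36.25
ee_pos: [0.5211, -0.037, 0.1029]
tcp_rot: [-3.12, -0.02, 2.892]
contact_force: [-1.0, -0.1, -0.5]
opening: 0.0584
tilt radial -0.0236 tang -0.0180
now [ 0.5211 -0.037   0.1029] yaw 165.69 n 1
[-0.46,0.99,0.29,6.09],
```

```bash
python3 -m crank '[[[-0.2,0.4,-0.5,2.5],[-0.2,0.4,-1,2],[0,0.1,-1,1],[0,0,-0.5,0],[0,0,0,0],[0,0,4,0],[0,0,0,0],[0,0,0,0],[0,0,0,0],[0,0,0,0]]]'
python3 - <<'E'
from h import *
tilt()
look('blue',.12,'w20')
plan(.528,-.0285,.036,159.6)
E
```

```text
t: 37.5
ee_pos: [0.5271, -0.0288, 0.0929]
tcp_rot: [-3.117, -0.02, 2.794]
contact_force: [-0.4, -0.9, -0.6]
opening: 0.0582
tilt radial -0.0258 tang -0.0176
blue (207, 165, 136, 203) 23271.5 (array([ 0.51611584, -0.02310885]), np.float64(-19.757965087890646), (96.5, 54.2), np.float64(1.09))
t 37.55 p [ 0.5271 -0.0288  0.0929] rpy [-178.61   -1.11  160.07] F [ 0.4  0.2 -1.6] open 0.058
now [ 0.5271 -0.0288  0.0929] yaw 160.07 n 2
[-0.04,0.03,2.85,0.23],[-0.04,0.03,2.85,0.23],
```

View pics/w20.png

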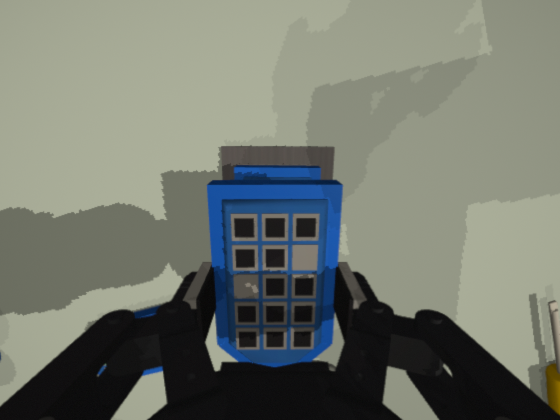

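```bash
python3 -m crank '[[[-0.1,0,0.8,0.4],[0,0,1,0],[0,0,1,0],[0,0,0.8,0],[0,0,0.6,0],[0,0,0.4,0],[0,0,0.3,0],[0,0,0.2,0],[0,0,0,0],[0,0,0,0]]]'
python3 - <<'E'
from h import *
tilt()
look('blue',.044,'w21')
plan(.528,-.0285,.029,159.6)
E
```

```text
t: 38.8
ee_pos: [0.5268, -0.0301, 0.0385]
tcp_rot: [-3.117, -0.019, 2.786]
contact_force: [0.6, 0.3, -0.9]
opening: 0.0581
tilt radial -0.0254 tang -0.0177
blue (130, 366, 38, 47) 819.5 (array([ 0.57162427, -0.12064703]), np.float64(114.32698249816895), (30.0, 24.9), np.float64(2.76))
blue (207, 176, 136, 192) 22575.0 (array([ 0.5287619 , -0.02949258]), np.float64(-20.199302673339815), (109.3, 64.4), np.float64(2.03))
t 38.85 p [ 0.5268 -0.0301  0.0385] rpy [-178.6    -1.09  159.64] F [ 0.3 -0.1 -0.2] open 0.0578
now [ 0.5268 -0.0301  0.0385] yaw 159.64 n 1
[-0.05,0.19,0.95,0.04],
```

```bash
python3 -m crank '[[[-0.1,0.1,0.1,0],[0,0.1,0.15,0],[0,0,0.15,0],[0,0,0.15,0],[0,0,0.15,0],[0,0,0.15,0],[0,0,0.1,0],[0,0,0.1,0],[0,0,0,0],[0,0,0,0]]]'
python3 - <<'E'
from h import *
tilt()
look('blue',.044,'w22')
plan(.528,-.0285,.029,159.6)
E
```

```text
t: 40.1
ee_pos: [0.5291, -0.0285, 0.0308]
tcp_rot: [-3.119, -0.017, 2.787]
contact_force: [0.4, -0.3, -0.3]
opening: 0.0584
tilt radial -0.0227 tang -0.0170
blue (126, 367, 41, 53) 1142.0 (array([ 0.57117096, -0.11787729]), np.float64(126.38744354248045), (39.4, 21.1), np.float64(1.49))
blue (207, 175, 136, 193) 22656.5 (array([ 0.52692761, -0.02620376]), np.float64(-20.177909851074215), (103.8, 60.8), np.float64(1.91))
t 40.15 p [ 0.529  -0.0285  0.0308] rpy [-178.68   -0.96  159.67] F [ 0.3 -0.3  0.4] open 0.0583
now [ 0.529  -0.0285  0.0308] yaw 159.67 n 1
[0.10,-0.04,0.18,0.07],
```

View pics/w22.png

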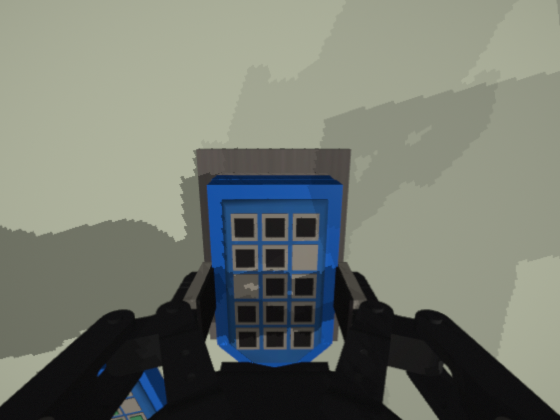

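Almost down. I'll take the last 1–2 mm, then release and rise.

```bash
python3 -m crank '[[[0.1,0,0.1,0],[0,0,0.1,0],[0,0,0.1,0],[0,0,0,0],[0,0,0,0],[0,0,0,0],[0,0,0,0],[0,0,0,0],[0,0,0,0],[0,0,0,0]]]'
python3 -m crank '[[[0,0,0,0],[0,0,0,0],[0,0,0,0],[0,0,0,0],[0,0,-1,0],[0,0,-2,0],[0,0,-3,0],[0,0,-3.5,0],[0,0,-2.5,0],[0,0,-1,0]]]' 8.54
python3 - <<'E'
from h import *
tilt();look('blue',.044,'w23')
plan(.585,-.19,.17,87)
E
```

```text
t: 41.4
ee_pos: [0.5292, -0.0285, 0.0306]
tcp_rot: [-3.119, -0.014, 2.787]
contact_force: [-1.1, -0.6, 2.3]
opening: 0.0583
t: 42.65
ee_pos: [0.5312, -0.0261, 0.166]
tcp_rot: [-3.119, -0.015, 2.787]
contact_force: [0.7, -0.8, 0.0]
opening: 0.0853
tilt radial -0.0211 tang -0.0169
blue (239, 153, 69, 107) 6611.5 (array([ 0.52748145, -0.02732835]), np.float64(-20.161331176757788), (101.2, 60.6), np.float64(1.82))
t 42.7 p [ 0.5316 -0.0261  0.1667] rpy [-178.72   -0.8   159.68] F [1.  0.2 0.9] open 0.0855
now [ 0.5316 -0.0261  0.1667] yaw 159.68 n 8
[-1.34,-1.69,-0.04,9.09],[-1.59,-1.46,-0.04,9.09],[-1.80,-1.19,-0.04,9.09],[-1.96,-0.89,-0.04,9.09],[-2.08,-0.57,-0.04,9.09],[-2.14,-0.23,-0.04,9.09],[-2.15,0.11,-0.04,9.09],[-2.11,0.45,-0.04,9.09],
```

View pics/w23.png

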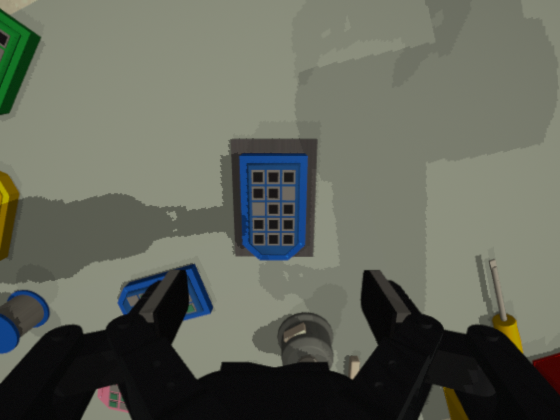

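```bash
python3 -m crank '[[[-1.3,-1.7,0,9.1],[-1.6,-1.5,0,9.1],[-1.8,-1.2,0,9.1],[-2,-0.9,0,9.1],[-2.1,-0.6,0,9.1],[-2.1,-0.2,0,9.1],[-2.1,0.1,0,9.1],[-1.8,0.4,0,7],[-0.8,0.2,0,3],[0,0,0,0]]]'
python3 - <<'E'
from h import *
tilt();im,C=look('blue',.014,'w24')
plan(.592,-.191,.17,87)
E
```

```text
t: 43.95
ee_pos: [0.5782, -0.1994, 0.1575]
tcp_rot: [-3.107, 0.014, 1.459]
contact_force: [0.3, 0.1, 0.5]
opening: 0.0853
tilt radial -0.0308 tang -0.0212
blue (261, 139, 65, 102) 5755.0 (array([ 0.59439771, -0.19051326]), np.float64(-93.04907226562503), (100.3, 59.5), np.float64(2.15))
blue (119, 0, 139, 56) 4720.0 (array([ 0.51686908, -0.03771146]), np.float64(172.49214935302734), (118.6, 41.4), np.float64(3.06))
t 44.0 p [ 0.578  -0.199   0.1575] rpy [-177.99    0.79   83.64] F [0.6 0.4 0. ] open 0.0853
now [ 0.578  -0.199   0.1575] yaw 83.64 n 1
[0.95,1.30,-1.25,-3.36],
```

View pics/w24.png

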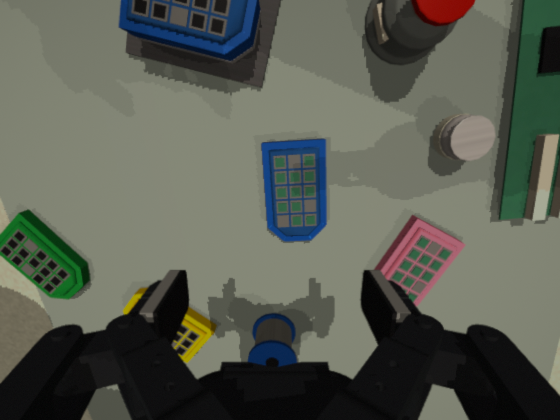

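```bash
python3 -m crank '[[[0.4,0.6,-0.5,-1.5],[0.4,0.5,-0.5,-1.5],[0,0.1,0,0],[0,0,4.5,0],[0,0,4.5,0],[0,0,0,0],[0,0,0,0],[0,0,0,0],[0,0,0,0],[0,0,0,0]]]'
python3 - <<'E'
from h import *
tilt();im,C=look('blue',.014,'w25')
plan(.593,-.191,.06,87)
E
```

```text
t: 45.25
ee_pos: [0.5947, -0.1919, 0.0838]
tcp_rot: [-3.118, 0.016, 1.522]
contact_force: [-0.8, 0.1, 0.3]
opening: 0.0855
tilt radial -0.0184 tang -0.0214
blue (235, 160, 84, 126) 9452.5 (array([ 0.59477808, -0.1900937 ]), np.float64(-92.77479553222658), (100.3, 59.6), np.float64(1.9))
blue (66, 0, 158, 43) 3064.0 (array([ 0.51919806, -0.04971828]), np.float64(176.0265045166016), (98.5, 23.3), np.float64(9.36))
t 45.3 p [ 0.5948 -0.192   0.0838] rpy [-178.67    0.92   87.19] F [ 1.2 -0.8 -0.4] open 0.0854
now [ 0.5948 -0.192   0.0838] yaw 87.19 n 1
[0.09,-0.18,2.38,0.19],
```

```bash
python3 -m crank '[[[0.1,0,-1.5,0],[0,0,-2,0],[0,0,-1.5,0],[0,0,-0.5,0],[0,0,4.5,0],[0,0,4.5,0],[0,0,0,0],[0,0,0,0],[0,0,0,0],[0,0,0,0]]]'
python3 - <<'E'
from h import *
tilt();im,C=look('blue',.014,'w26')
plan(.5945,-.1905,0,87.2)
E
```

```text
t: 46.55
ee_pos: [0.5991, -0.1933, 0.0584]
tcp_rot: [-3.13, 0.02, 1.522]
contact_force: [0.4, 0.8, -0.3]
opening: 0.0852
tilt radial -0.0062 tang -0.0224
blue (220, 163, 96, 140) 11841.0 (array([ 0.59475098, -0.1900979 ]), np.float64(-92.76277923583986), (100.6, 59.7), np.float64(1.94))
blue (92, 0, 95, 30) 1106.0 (array([ 0.53222205, -0.0560048 ]), np.float64(176.21985626220703), (51.3, 13.9), np.float64(2.95))
t 46.6 p [ 0.5992 -0.1933  0.0585] rpy [-179.34    1.15   87.18] F [ 0.5 -0.7 -0.2] open 0.0855
now [ 0.5992 -0.1933  0.0585] yaw 87.18 n 2
[0.13,-0.24,2.92,-0.01],[0.13,-0.24,2.92,-0.01],
```

View pics/w26.png

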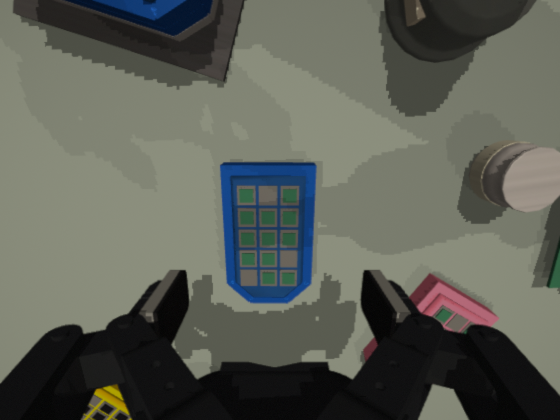

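```bash
python3 -m crank '[[[0.15,-0.2,0.9,0],[0.1,-0.2,0.9,0],[0,-0.1,1,0],[0,0,0.9,0],[0,0,0.7,0],[0,0,0.5,0],[0,0,0.3,0],[0,0,0.2,0],[0,0,0.1,0],[0,0,0,0]]]'
python3 - <<'E'
from h import *
tilt();im,C=look('blue',.014,'w27')
plan(.5945,-.1903,-.0005,87.2)
E
```

```text
t: 47.85
ee_pos: [0.5935, -0.1916, -0.0001]
tcp_rot: [-3.13, 0.02, 1.522]
contact_force: [-0.2, 0.1, 0.2]
opening: 0.0854
tilt radial -0.0055 tang -0.0225
blue (208, 183, 137, 184) 21712.5 (array([ 0.59466034, -0.18899431]), np.float64(-92.70961761474608), (100.9, 59.9), np.float64(2.05))
t 47.9 p [ 5.936e-01 -1.917e-01  1.000e-04] rpy [-179.37    1.17   87.18] F [ 0.6 -0.7  0.4] open 0.0854
now [ 5.936e-01 -1.917e-01  1.000e-04] yaw 87.18 n 1
[0.14,0.09,0.06,-0.02],
```

```bash
python3 -m crank '[[[0.15,0.1,0.05,0],[0,0,0,0],[0,0,0,0],[0,0,0,0],[0,0,0,0],[0,0,0,0],[0,0,0,0],[0,0,0,0],[0,0,0,0],[0,0,0,0]]]' 0 60
python3 - <<'E'
from h import *
look('blue',.014,'w28')
E
python3 -m crank '[[[0,0,-0.4,0],[0,0,-0.6,0],[0,0,-1,0],[0,0,-1.5,0],[0,0,-2,0],[0,0,-2,0],[0,0,-1.5,0],[0,0,-1,0],[0,0,-0.5,0],[0,0,-0.2,0]]]'
python3 - <<'E'
from h import *
tilt()
look('blue',.12,'w29')
plan(.528,-.0285,.115,159.6)
E
```

```text
t: 49.15
ee_pos: [0.5953, -0.1901, 0.0003]
tcp_rot: [-3.132, 0.021, 1.522]
contact_force: [0.4, -0.1, 0.3]
opening: 0.0581
blue (207, 186, 136, 181) 21197.0 (array([ 0.59561554, -0.18833694]), np.float64(-92.86641693115237), (100.0, 59.9), np.float64(1.75))
t 49.2 p [ 5.953e-01 -1.902e-01  3.000e-04] rpy [-179.45    1.18   87.19] F [ 0.  -0.6 -0.1] open 0.0582
t: 50.45
ee_pos: [0.5969, -0.188, 0.1157]
tcp_rot: [-3.134, 0.021, 1.522]
contact_force: [0.1, -0.4, -1.3]
opening: 0.0582
tilt radial -0.0020 tang -0.0226
blue (207, 186, 136, 181) 21224.0 (array([ 0.59681287, -0.19216769]), np.float64(-92.65808868408206), (107.5, 64.3), np.float64(1.07))
blue (65, 0, 175, 63) 6156.0 (array([ 0.55337988, -0.07219377]), np.float64(176.3804702758789), (70.3, 22.4), np.float64(4.84))
t 50.5 p [ 0.5969 -0.1881  0.1157] rpy [-179.56    1.23   87.19] F [0.7 0.3 0.5] open 0.0581
now [ 0.5969 -0.1881  0.1157] yaw 87.19 n 8
[1.95,-0.96,0.01,-9.05],[2.08,-0.64,0.01,-9.05],[2.15,-0.31,0.01,-9.05],[2.17,0.04,0.01,-9.05],[2.14,0.38,0.01,-9.05],[2.05,0.71,0.01,-9.05],[1.92,1.02,0.01,-9.05],[1.73,1.31,0.01,-9.05],
```

View pics/w29.png

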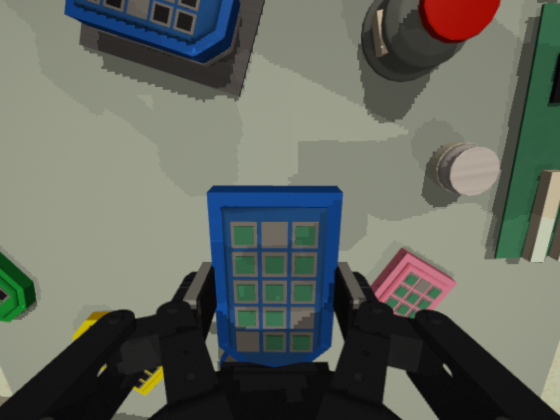

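```bash
python3 -m crank '[[[1.9,-1,0,-9],[2,-0.6,0,-9],[2.1,-0.3,0,-9],[2.1,0,0,-9],[2.1,0.4,0,-9],[2,0.7,0,-9],[1.7,0.9,0,-8],[1.2,1,0,-6],[0.6,0.6,0,-3],[0.2,0.2,0,0]]]'
python3 - <<'E'
from h import *
tilt()
plan(.530,-.029,.08,159.6)
E
```

```text
t: 51.75
ee_pos: [0.5189, -0.024, 0.1059]
tcp_rot: [-3.118, -0.015, 2.801]
contact_force: [-0.2, -0.1, -1.0]
opening: 0.0579
tilt radial -0.0213 tang -0.0186
now [ 0.5189 -0.024   0.1059] yaw 160.48 n 1
[-1.21,-0.10,2.59,0.88],
```

```bash
python3 -m crank '[[[-0.6,-0.1,0.3,0.9],[-0.5,0,0.6,0],[-0.1,0,0.8,0],[0,0,0.8,0],[0,0,0.5,0],[0,0,0.3,0],[0,0,0.1,0],[0,0,0,0],[0,0,0,0],[0,0,0,0]]]'
python3 - <<'E'
from h import *
tilt()
look('blue',.09,'w30')
plan(.530,-.029,.05,159.6)
E
```

```text
t: 53.0
ee_pos: [0.53, -0.0313, 0.0686]
tcp_rot: [-3.117, -0.015, 2.781]
contact_force: [-0.5, -0.1, -0.3]
opening: 0.058
tilt radial -0.0217 tang -0.0192
blue (207, 164, 136, 204) 23494.5 (array([ 0.52170605, -0.02629218]), np.float64(-20.423782348632756), (101.8, 56.9), np.float64(1.26))
t 53.05 p [ 0.53   -0.0313  0.0686] rpy [-178.58   -0.86  159.33] F [ 0.6  0.2 -0.6] open 0.0582
now [ 0.53   -0.0313  0.0686] yaw 159.33 n 1
[0.08,0.21,1.86,-0.27],
```

View pics/w30.png

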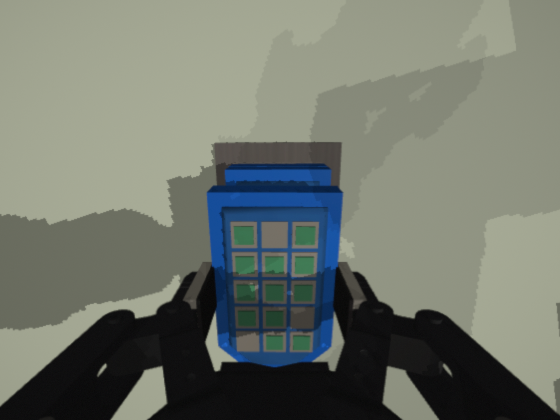

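Next it goes down to the stack. The seated TCP height should be about 0.044.

```bash
python3 -m crank '[[[0.1,0.2,0.4,-0.3],[0,0,0.5,0],[0,0,0.4,0],[0,0,0.3,0],[0,0,0.2,0],[0,0,0.2,0],[0,0,0.15,0],[0,0,0.1,0],[0,0,0,0],[0,0,0,0]]]'
python3 - <<'E'
from h import *
tilt()
look('blue',.058,'w31')
plan(.530,-.029,.044,159.6)
E
```

```text
t: 54.3
ee_pos: [0.5292, -0.0292, 0.0464]
tcp_rot: [-3.117, -0.015, 2.787]
contact_force: [0.2, -0.6, -1.2]
opening: 0.058
tilt radial -0.0211 tang -0.0190
blue (207, 171, 136, 197) 23009.5 (array([ 0.52713489, -0.02674646]), np.float64(-20.068031311035142), (106.9, 61.5), np.float64(1.76))
t 54.35 p [ 0.5292 -0.0292  0.0463] rpy [-178.6    -0.83  159.66] F [ 0.3  0.1 -0.4] open 0.058
now [ 0.5292 -0.0292  0.0463] yaw 159.66 n 1
[-0.07,0.05,0.23,0.06],
```

```bash
python3 -m crank '[[[-0.05,0,0.15,0],[0,0,0.1,0],[0,0,0.1,0],[0,0,0.1,0],[0,0,0.1,0],[0,0,0,0],[0,0,0,0],[0,0,0,0],[0,0,0,0],[0,0,0,0]]]'
python3 -m crank '[[[0,0,0,0],[0,0,0,0],[0,0,0,0],[0,0,0,0],[0,0,-1,0],[0,0,-2,0],[0,0,-3,0],[0,0,-3.5,0],[0,0,-2.5,0],[0,0,-1,0]]]' 8.54
python3 - <<'E'
from h import *
tilt();im,C=look('blue',.058,'w32')
plan(.545,.335,.17,159.6)
t,Ct=snap('top','t2'); s,Cs=snap('scene','s2')
for k in blobs(t,'blue',300): print('top',cv2.boundingRect(k),tray_fit(Ct,k,.058))
for k in blobs(t,'orange',300): print('top',cv2.boundingRect(k),tray_fit(Ct,k,.012))
E
```

```text
t: 55.6
ee_pos: [0.5292, -0.0291, 0.0461]
tcp_rot: [-3.118, -0.014, 2.787]
contact_force: [-1.6, 0.6, 3.6]
opening: 0.0583
t: 56.85
ee_pos: [0.532, -0.0268, 0.1819]
tcp_rot: [-3.118, -0.013, 2.787]
contact_force: [-0.1, 0.2, 0.5]
opening: 0.0853
tilt radial -0.0194 tang -0.0190
blue (0, 302, 32, 41) 981.0 (array([ 0.55557135, -0.34110208]), np.float64(-36.40519332885747), (53.1, 34.8), np.float64(0.47))
blue (241, 151, 68, 108) 6600.0 (array([ 0.52796509, -0.0271162 ]), np.float64(-20.150558471679656), (102.5, 60.6), np.float64(1.95))
t 56.9 p [ 0.5324 -0.0269  0.1826] rpy [-178.64   -0.67  159.67] F [ 0.7 -0.4  0.6] open 0.0853
now [ 0.5324 -0.0269  0.1826] yaw 159.67 n 7
[1.63,4.91,0.18,0.01],[1.63,4.91,0.18,0.01],[1.63,4.91,0.18,0.01],[1.63,4.91,0.18,0.01],[1.63,4.91,0.18,0.01],[1.63,4.91,0.18,0.01],[1.63,4.91,0.18,0.01],
top (401, 210, 24, 22) (array([ 0.5479519 , -0.35433649]), np.float64(117.1162147521973), (64.1, 50.7), np.float64(0.42))
top (495, 276, 65, 84) (array([ 0.29953616, -0.67562103]), np.float64(-168.90809345245358), (198.0, 146.8), np.float64(1.34))
top (141, 200, 32, 39) (array([0.54973071, 0.33558487]), np.float64(-20.850608825683533), (100.3, 60.6), np.float64(2.01))
top (33, 87, 76, 50) (array([0.86426465, 0.62357428]), np.float64(101.61944389343262), (220.3, 118.7), np.float64(0.13))
```

View pics/s2.png

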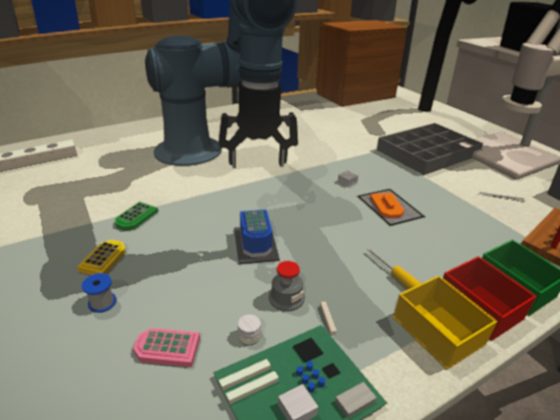

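View pics/t2.png

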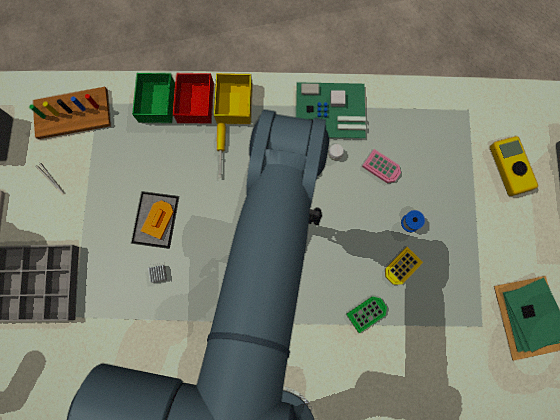

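View pics/w32.png

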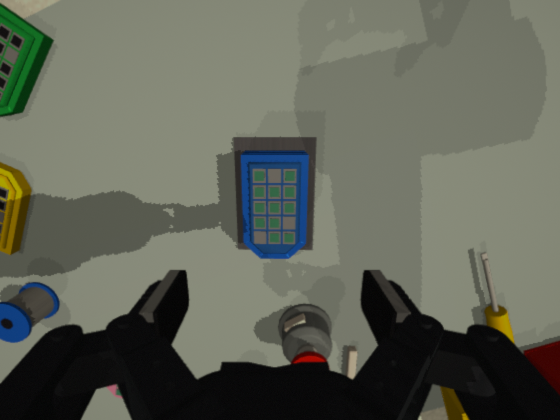

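```bash
python3 - <<'E'
from h import *
s=cv2.imread('pics/s2.png'); Cs=cam('scene')
c=np.array([.5283,-.028]);a=np.radians(-20.2);u=np.array([np.cos(a),np.sin(a)]);v=np.array([-u[1],u[0]])
big=cv2.resize(s[195:275,220:295],None,fx=8,fy=7.5,interpolation=cv2.INTER_CUBIC)
for z,col in((.016,(255,255,255)),(.030,(0,255,255)),(.044,(0,255,255)),(.058,(0,0,255))):
    O=[(50,14),(34,30),(-50,30),(-50,-30),(34,-30),(50,-14)]
    P=[np.r_[c+u*x/1000+v*y/1000,z] for x,y in O]
    q=((proj(Cs,P)-[220,195]+.5)*[8,7.5]).astype(int); cv2.polylines(big,[q.reshape(-1,1,2)],True,col,1)
cv2.imwrite('pics/s2z.png',big)
E
```

```text
(no output)
```

View pics/s2z.png

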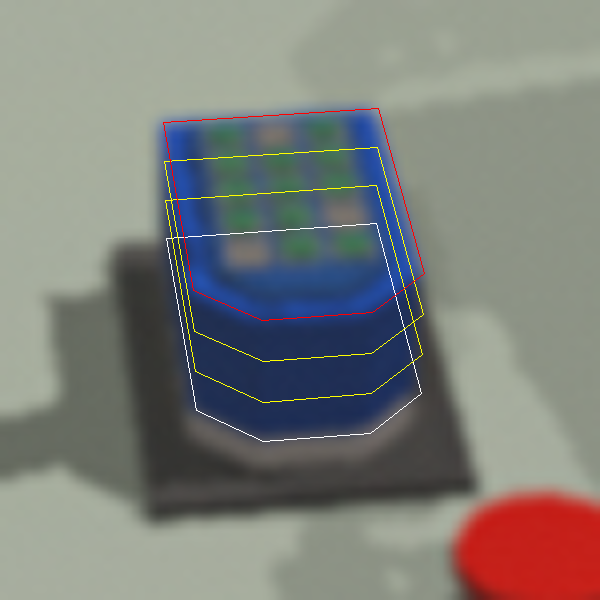

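The overlay of the expected rim outlines fits the picture: the blue sides run from the 16 mm line to the 58 mm line with no gaps, so all three trays are home. Now the cover.

```bash
python3 -m crank '[[[0.8,2.5,0,0],[1.6,5,0,0],[1.6,5,0,0],[1.6,5,0,0],[1.6,5,0,0],[1.6,5,0,0],[1.1,3.5,0,0],[0.6,1.8,0,0],[0.2,0.6,0,0],[0,0,0,0]]]' 4
python3 - <<'E'
from h import *
tilt();im,C=look('orange',.012,'w33')
plan(.5497,.3356,.1,159.2)
E
```

```text
t: 58.25
ee_pos: [0.5406, 0.3296, 0.1568]
tcp_rot: [-3.101, -0.034, 2.781]
contact_force: [0.1, 0.9, 1.0]
opening: 0.0403
tilt radial -0.0523 tang 0.0017
orange (513, 362, 47, 37) 910.0 (array([0.84766095, 0.54735132]), np.float64(-78.97228050231928), (55.0, 43.8), np.float64(0.85))
orange (259, 163, 63, 98) 5473.5 (array([0.54939948, 0.33730902]), np.float64(-21.292243957519563), (100.5, 60.3), np.float64(2.23))
t 58.3 p [0.5406 0.3292 0.1569] rpy [-177.69   -1.92  159.31] F [-0.2 -0.9 -0.2] open 0.0401
now [0.5406 0.3292 0.1569] yaw 159.31 n 2
[-0.31,0.46,2.84,0.06],[-0.31,0.46,2.84,0.06],
```

```bash
python3 -m crank '[[[-0.3,0.5,-0.5,0],[-0.3,0.4,-0.5,0],[0,0,6,0],[0,0,4,0],[0,0,0,0],[0,0,0,0],[0,0,-1.5,0],[0,0,-2.5,0],[0,0,-2.5,0],[0,0,-2,0]]]'
python3 - <<'E'
from h import *
tilt(); plan(.5497,.3365,.1,159)
E
```

```text
t: 59.55
ee_pos: [0.5584, 0.3348, 0.1681]
tcp_rot: [-3.116, -0.019, 2.775]
contact_force: [0.5, -0.4, -0.3]
opening: 0.04
tilt radial -0.0319 tang -0.0012
now [0.5584 0.3348 0.1681] yaw 158.98 n 2
[0.44,-0.08,3.41,-0.01],[0.44,-0.08,3.41,-0.01],
```

```bash
python3 -m crank '[[[0,0,0,0],[0,0,6,0],[0,0,4,0],[0,0,0,0],[0,0,0,0],[0.2,0,-1.5,0],[0.2,0,-2.5,0],[0.2,0,-2.5,0],[0.2,0,-2,0],[0,0,-0.5,0]]]'
python3 - <<'E'
from h import *
tilt(); plan(.5497,.3365,.1,159)
E
python3 -m crank '[[[0,0,0,0],[0,0,6,0],[0,0,4.5,0],[0,0,0,0],[0,0,0,0],[0,0,0,0],[0,0,0,0],[0,0,0,0],[0,0,0,0],[0,0,0,0]]]'
python3 - <<'E'
from h import *
tilt(); im,C=look('orange',.012,'w34')
plan(.5497,.3365,.017,159)
E
```

```text
t: 60.8
ee_pos: [0.5599, 0.3429, 0.1835]
tcp_rot: [3.141, 0.006, 2.775]
contact_force: [0.0, -0.8, 0.4]
opening: 0.0397
tilt radial 0.0037 tang -0.0043
now [0.5599 0.3429 0.1835] yaw 159.02 n 2
[0.36,-0.48,4.17,0.01],[0.36,-0.48,4.17,0.01],
t: 62.05
ee_pos: [0.5663, 0.3454, 0.0858]
tcp_rot: [3.13, 0.016, 2.775]
contact_force: [0.2, -0.4, 0.0]
opening: 0.0399
tilt radial 0.0191 tang -0.0059
orange (209, 141, 86, 129) 9637.0 (array([0.54892804, 0.33737134]), np.float64(-21.01475524902345), (100.5, 60.4), np.float64(1.97))
t 62.1 p [0.5663 0.3454 0.0857] rpy [179.34   0.93 159.  ] F [-0.4 -0.3 -0.2] open 0.0402
now [0.5663 0.3454 0.0857] yaw 159.0 n 2
[0.62,-0.71,3.44,0.00],[0.62,-0.71,3.44,0.00],
```

View pics/w34.png

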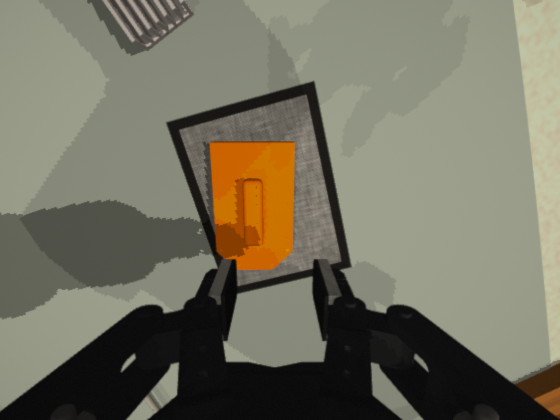

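```bash
python3 -m crank '[[[0.4,-0.4,0.8,0],[0.4,-0.5,1,0],[0.3,-0.4,1,0],[0.1,-0.1,1,0],[0,0,1,0],[0,0,0.8,0],[0,0,0.5,0],[0,0,0.2,0],[0,0,0,0],[0,0,0,0]]]'
python3 - <<'E'
from h import *
tilt(); im,C=look('orange',.012,'w35')
plan(.5492,.3372,.016,159)
E
```

```text
t: 63.35
ee_pos: [0.5494, 0.3359, 0.0167]
tcp_rot: [3.132, 0.015, 2.775]
contact_force: [-0.5, -0.5, -0.8]
opening: 0.04
tilt radial 0.0170 tang -0.0057
orange (214, 175, 121, 168) 15585.5 (array([0.54848077, 0.33752313]), np.float64(-20.803153991699244), (101.1, 60.3), np.float64(2.41))
t 63.4 p [0.5494 0.3359 0.0168] rpy [179.42   0.86 159.  ] F [ 0.5  0.5 -0.3] open 0.0397
now [0.5494 0.3359 0.0168] yaw 159.0 n 1
[0.07,0.11,0.08,0.00],
```

View pics/w35.png

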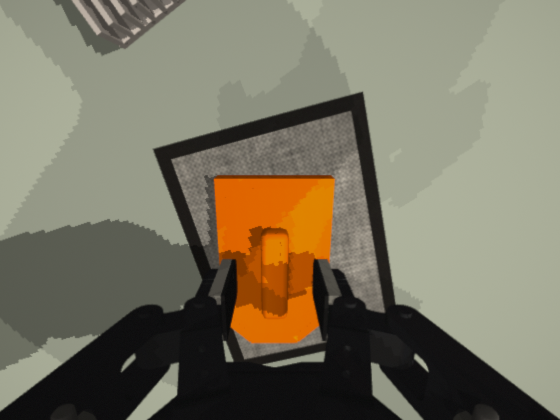

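```bash
python3 -m crank '[[[0.05,0.1,0.05,0],[0,0,0,0],[0,0,0,0],[0,0,0,0],[0,0,0,0],[0,0,0,0],[0,0,0,0],[0,0,0,0],[0,0,0,0],[0,0,0,0]]]' 0 60
python3 -m crank '[[[0,0,-0.5,0],[0,0,-0.5,0],[0,0,-1,0],[0,0,-1.5,0],[0,0,-2.5,0],[0,0,-2.5,0],[0,0,-2.5,0],[0,0,-2,0],[0,0,-1,0],[0,0,-0.4,0]]]'
python3 - <<'E'
from h import *
tilt(); im,C=look('orange',.16,'w36')
plan(.5290,-.029,.15,159.6)
E
```

```text
t: 64.65
ee_pos: [0.5497, 0.3373, 0.0169]
tcp_rot: [3.131, 0.016, 2.775]
contact_force: [0.3, -1.2, -0.6]
opening: 0.0118
t: 65.9
ee_pos: [0.5475, 0.3369, 0.1727]
tcp_rot: [3.127, 0.019, 2.775]
contact_force: [0.8, -0.2, -0.8]
opening: 0.0118
tilt radial 0.0228 tang -0.0063
orange (473, 309, 87, 82) 2587.5 (array([0.68116547, 0.4717103 ]), np.float64(11.113339424133295), (61.9, 59.0), np.float64(6.25))
orange (214, 178, 121, 165) 11751.0 (array([0.55145721, 0.33700009]), np.float64(-20.809013366699247), (105.3, 63.2), np.float64(4.56))
t 65.95 p [0.5476 0.337  0.173 ] rpy [179.16   1.1  159.  ] F [0.1 0.8 0.5] open 0.0119
now [0.5476 0.337  0.173 ] yaw 159.0 n 7
[-1.63,-4.98,0.33,-0.09],[-1.62,-4.98,0.33,-0.09],[-1.61,-4.98,0.33,-0.09],[-1.60,-4.98,0.33,-0.09],[-1.60,-4.99,0.33,-0.09],[-1.59,-4.99,0.33,-0.09],[-1.58,-4.99,0.33,-0.09],
```

```bash
python3 -m crank '[[[-0.8,-2.5,0,0],[-1.6,-4.5,0,0],[-1.6,-5,0,0],[-1.6,-5,0,0],[-1.6,-5,0,0],[-1.6,-5,0,0],[-1.2,-3.8,0,-0.5],[-0.7,-2,0,0],[-0.3,-0.8,0,0],[0,0,0,0]]]'
python3 - <<'E'
from h import *
tilt(); im,C=look('orange',.16,'w37')
plan(.5290,-.029,.11,159.6)
E
```

```text
t: 67.2
ee_pos: [0.5254, -0.0259, 0.162]
tcp_rot: [3.131, 0.008, 2.786]
contact_force: [-0.5, 0.1, -0.9]
opening: 0.0117
tilt radial 0.0109 tang 0.0073
orange (214, 179, 121, 165) 11741.0 (array([ 0.52414258, -0.02418938]), np.float64(-20.386947631835934), (97.7, 59.0), np.float64(4.49))
t 67.25 p [ 0.5254 -0.0255  0.162 ] rpy [179.41   0.47 159.66] F [ 0.2 -0.  -1. ] open 0.0116
now [ 0.5254 -0.0255  0.162 ] yaw 159.66 n 1
[-0.46,-0.20,5.20,0.06],
```

View pics/w37.png

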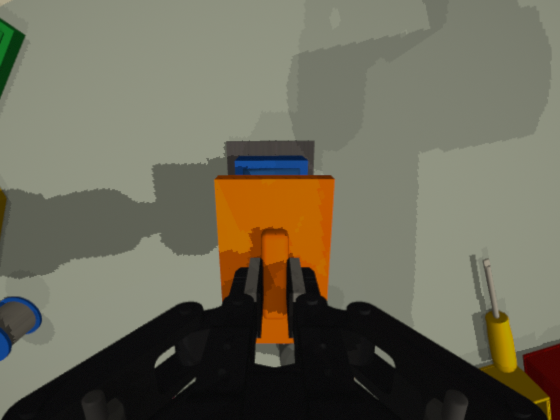

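```bash
python3 -m crank '[[[-0.2,-0.1,0.8,0],[-0.2,-0.1,1.2,0],[0,0,1.4,0],[0,0,1.4,0],[0,0,1,0],[0,0,0.7,0],[0,0,0.4,0],[0,0,0.2,0],[0,0,0,0],[0,0,0,0]]]'
python3 - <<'E'
from h import *
tilt(); im,C=look('orange',.09,'w38')
plan(.5290,-.029,.075,159.6)
E
```

```text
t: 68.5
ee_pos: [0.5292, -0.0256, 0.0853]
tcp_rot: [3.131, 0.007, 2.791]
contact_force: [-0.3, 0.1, -0.0]
opening: 0.0115
tilt radial 0.0097 tang 0.0082
orange (214, 179, 121, 164) 11805.5 (array([ 0.52431812, -0.02268633]), np.float64(-20.157852172851516), (92.4, 56.3), np.float64(4.03))
t 68.55 p [ 0.5292 -0.0256  0.0854] rpy [179.38   0.4  159.9 ] F [ 0.1 -0.2 -0. ] open 0.0117
now [ 0.5292 -0.0256  0.0854] yaw 159.9 n 1
[-0.09,-0.33,1.04,0.30],
```

```bash
python3 -m crank '[[[-0.1,-0.2,0.1,0.3],[0,-0.1,0.15,0],[0,0,0.2,0],[0,0,0.2,0],[0,0,0.2,0],[0,0,0.15,0],[0,0,0.1,0],[0,0,0,0],[0,0,0,0],[0,0,0,0]]]'
python3 - <<'E'
from h import *
tilt(); im,C=look('orange',.07,'w39')
plan(.5290,-.029,.075,159.6)
E
```

```text
t: 69.8
ee_pos: [0.5292, -0.0288, 0.0756]
tcp_rot: [3.131, 0.008, 2.785]
contact_force: [0.5, 0.5, 0.1]
opening: 0.0115
tilt radial 0.0107 tang 0.0081
orange (214, 179, 121, 164) 11820.0 (array([ 0.52943848, -0.02761426]), np.float64(-20.46850585937495), (99.4, 60.6), np.float64(4.34))
t 69.85 p [ 0.5292 -0.0288  0.0755] rpy [179.37   0.44 159.59] F [-0.7 -0.1  1.3] open 0.0113
now [ 0.5292 -0.0288  0.0755] yaw 159.59 n 1
[0.01,-0.02,0.05,-0.01],
```

View pics/w39.png

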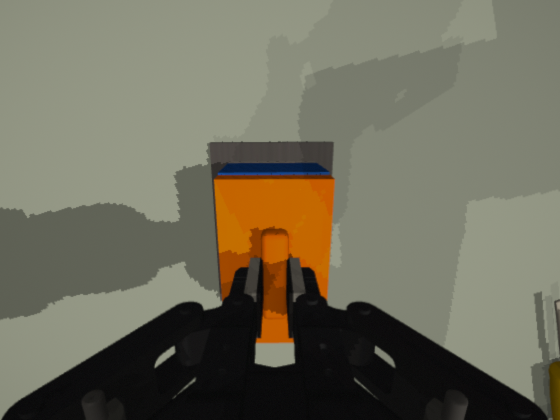

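Nudge down, release, and rise. Then I'll check the seat.

```bash
python3 -m crank '[[[0,0,0.1,0],[0,0,0.1,0],[0,0,0.1,0],[0,0,0.1,0],[0,0,0,0],[0,0,0,0],[0,0,0,0],[0,0,0,0],[0,0,0,0],[0,0,0,0]]]'
python3 -m crank '[[[0,0,0,0],[0,0,0,0],[0,0,0,0],[0,0,0,0],[0,0,-1,0],[0,0,-2,0],[0,0,-3,0],[0,0,-3,0],[0,0,-1.5,0],[0,0,-0.5,0]]]' 4
python3 - <<'E'
from h import *
tilt();im,C=look('orange',.070,'w40')
t,Ct=snap('top','t3'); s,Cs=snap('scene','s3')
c=np.array([.5283,-.028]);a=np.radians(-20.2);u=np.array([np.cos(a),np.sin(a)]);v=np.array([-u[1],u[0]])
big=cv2.resize(s[185:265,220:295],None,fx=8,fy=7.5,interpolation=cv2.INTER_CUBIC)
for z,col in((.016,(255,255,255)),(.058,(0,255,255)),(.07,(0,0,255))):
    O=[(50,14),(34,30),(-50,30),(-50,-30),(34,-30),(50,-14)]
    P=[np.r_[c+u*x/1000+v*y/1000,z] for x,y in O]
    q=((proj(Cs,P)-[220,185]+.5)*[8,7.5]).astype(int); cv2.polylines(big,[q.reshape(-1,1,2)],True,col,1)
cv2.imwrite('pics/s3z.png',big)
# plunger: red disc centroid, both views
for n,i,CC in(('top',t,Ct),('scene',s,Cs)):
    for k in blobs(i,'red',60):
        M=cv2.moments(k); g=(M['m10']/M['m00'],M['m01']/M['m00'])
        print(n,g,cv2.minAreaRect(k),onz(CC,[g],.076))
i0=cv2.imread('pics/top0.png')
for k in blobs(i0,'red',60):
    M=cv2.moments(k); g0=(M['m10']/M['m00'],M['m01']/M['m00']); print('top0',g0,onz(Ct,[g0],.076), cv2.minAreaRect(k))
E
```

```text
t: 71.1
ee_pos: [0.5292, -0.0287, 0.0753]
tcp_rot: [3.131, 0.009, 2.785]
contact_force: [-0.4, -0.9, 3.0]
opening: 0.0119
t: 72.35
ee_pos: [0.5283, -0.0297, 0.1912]
tcp_rot: [3.13, 0.011, 2.785]
contact_force: [0.2, 0.6, 0.2]
opening: 0.0401
tilt radial 0.0139 tang 0.0073
orange (240, 153, 69, 105) 6486.5 (array([ 0.52829669, -0.02676086]), np.float64(-20.146141052246083), (99.6, 60.2), np.float64(1.87))
t 72.4 p [ 0.5285 -0.0298  0.1915] rpy [179.36   0.67 159.59] F [-0.3  0.3 -0. ] open 0.04
top (191.54758556024376, 93.95288326300985) ((191.37240600585938, 93.66896057128906), (35.233211517333984, 43.45429611206055), 3.3664605617523193) [[0.8908236 0.2502868 0.076    ]]
scene (287.70613236187006, 269.03400121432907) ((287.5, 269.0), (16.0, 21.0), 90.0) [[ 0.70405903 -0.05593887  0.076     ]]
scene (493.3367237384867, 291.0128270328304) ((492.6556396484375, 289.4591064453125), (82.40571594238281, 59.939430236816406), 54.7132568359375) [[0.9230878  0.22626696 0.076     ]]
top0 (299.8942307692308, 160.98397435897436) [[ 0.70082408 -0.05346294  0.076     ]] ((300.0, 161.0), (14.0, 14.0), 90.0)
top0 (191.51876612714048, 93.95355383532723) [[0.89082063 0.25036739 0.076     ]] ((191.28225708007812, 93.59286499023438), (35.3593635559082, 43.37495803833008), 3.4682295322418213)
```

View pics/s3z.png

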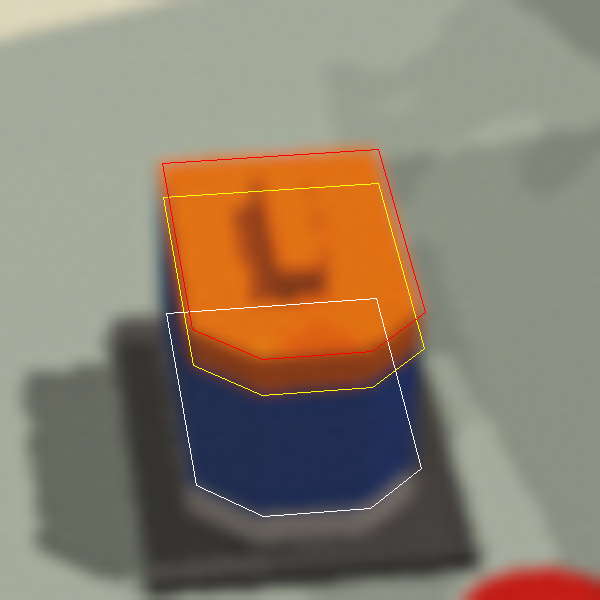

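View pics/w40.png

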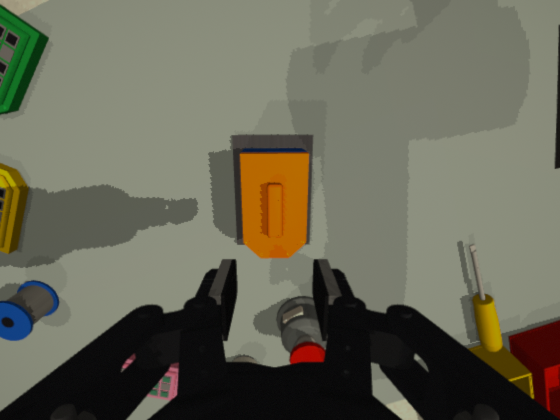

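```bash
python3 - <<'E'
from h import *
print(tri(cam('top'),(299.9,161),cam('scene'),(287.7,269.0)))
plan(.702,-.0545,.13,175)
E
```

```text
(array([ 0.70148943, -0.05387132,  0.07328252]), np.float64(0.0005083137750148862))
now [ 0.5275 -0.0296  0.1896] yaw 159.59 n 4
[-4.31,0.94,1.49,-3.85],[-4.36,0.65,1.49,-3.85],[-4.39,0.35,1.49,-3.85],[-4.41,0.06,1.49,-3.85],
```

```bash
python3 -m crank '[[[-1,0.2,0,0],[-2,0.4,0,0],[-3,0.6,0,0],[-3,0.6,0,0],[-3,0.6,0,0],[-2.5,0.5,0,0],[-1.5,0.3,0,0],[-0.8,0.1,0,0],[-0.3,0,0,0],[0,0,0,0]]]' 0
python3 - <<'E'
from h import *
tilt(); look('red',.076,'w41',200)
plan(.7015,-.054,.10,159.6)
E
```

```text
t: 73.75
ee_pos: [0.7042, -0.0592, 0.1773]
tcp_rot: [3.134, -0.007, 2.785]
contact_force: [0.1, 0.0, -0.0]
opening: 0.0
tilt radial -0.0043 tang 0.0094
red (255, 188, 48, 47) 1686.5 (array([ 0.70108972, -0.05167815]), np.float64(114.559907913208), (40.5, 40.2), np.float64(0.09))
t 73.8 p [ 0.7039 -0.0592  0.1773] rpy [179.55  -0.4  159.57] F [-1.1  0.8  0.3] open 0.0002
now [ 0.7039 -0.0592  0.1773] yaw 159.57 n 2
[0.20,0.20,3.87,-0.01],[0.20,0.20,3.87,-0.01],
```

View pics/w41.png

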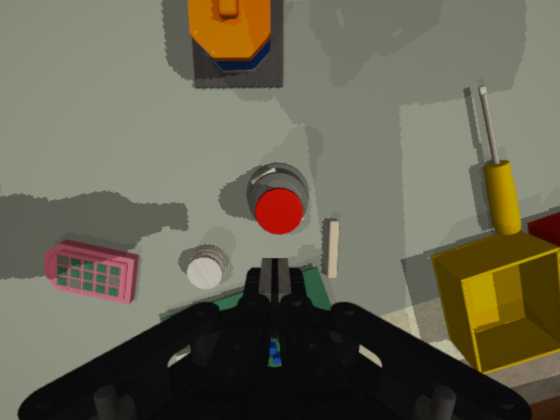

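The plunger head is at pixel (279,211), which gives (0.701,-0.053). I'll centre on it and go down to just above.

```bash
python3 -m crank '[[[0.2,0.3,1,0],[0.2,0.2,1.5,0],[0,0,1.5,0],[0,0,1.5,0],[0,0,1,0],[0,0,0.7,0],[0,0,0.4,0],[0,0,0.2,0],[0,0,0,0],[0,0,0,0]]]' 0
python3 - <<'E'
from h import *
tilt(); look('red',.076,'w42',200)
plan(.7012,-.053,.062,159.6)
E
```

```text
t: 75.05
ee_pos: [0.7007, -0.0515, 0.0954]
tcp_rot: [3.133, -0.006, 2.785]
contact_force: [1.0, 0.1, -0.8]
opening: -0.0001
tilt radial -0.0037 tang 0.0096
red (238, 227, 68, 51) 2036.0 (array([ 0.69593524, -0.05056866]), np.float64(-102.85348510742186), (40.5, 30.2), np.float64(0.12))
t 75.1 p [ 0.7008 -0.0515  0.0954] rpy [179.53  -0.35 159.58] F [-0.4  0.5  1.1] open 0.0001
now [ 0.7008 -0.0515  0.0954] yaw 159.58 n 1
[-0.09,-0.13,3.34,-0.02],
```

```bash
python3 -m crank '[[[0,-0.1,0.5,0],[0,0,0.6,0],[0,0,0.5,0],[0,0,0.4,0],[0,0,0.4,0],[0,0,0.4,0],[0,0,0.4,0],[0,0,0.4,0],[0,0,0.4,0],[0,0,0.4,0]]]' 0
python3 - <<'E'
from h import *
o=env.get_obs(); print(o['contact_force'],o['ee_pos'])
E
```

```text
t: 76.35
ee_pos: [0.701, -0.0524, 0.0639]
tcp_rot: [3.133, 0.002, 2.785]
contact_force: [-9.6, 0.1, 20.6]
opening: 0.0003
[-9.58935158  0.10198444 20.61982411] [ 0.70099504 -0.05238726  0.06393308]
```

```bash
python3 -m crank '[[[0,0,0.4,0],[0,0,0.4,0],[0,0,0.4,0],[0,0,0.2,0],[0,0,0,0],[0,0,-0.5,0],[0,0,-1,0],[0,0,-2,0],[0,0,-2.5,0],[0,0,-2.5,0]]]' 0
python3 - <<'E'
from h import *
o=env.get_obs(); print(o['contact_force'],o['ee_pos']); tilt()
plan(.56,-.25,.25,159.6)
E
```

```text
t: 77.6
ee_pos: [0.6981, -0.0523, 0.1511]
tcp_rot: [3.134, 0.006, 2.786]
contact_force: [0.6, 1.1, 0.6]
opening: 0.0002
[0.55526377 1.05313207 0.55281895] [ 0.69810221 -0.05231921  0.15105158]
tilt radial 0.0084 tang 0.0059
now [ 0.6981 -0.0523  0.1511] yaw 159.62 n 5
[1.21,-4.67,-1.98,0.00],[1.21,-4.67,-1.98,0.00],[1.21,-4.67,-1.98,0.00],[1.21,-4.67,-1.98,0.00],[1.21,-4.67,-1.98,0.00],
```

```bash
python3 -m crank '[[[0,0,-2,0],[0.6,-2,-1.5,0],[1.2,-3.5,-1.5,0],[1.2,-4,-1,0],[1.2,-4,0,0],[1.2,-4,0,0],[0.8,-2.5,0,0],[0.4,-1,0,0],[0,0,0,0],[0,0,0,0]]]' 0
python3 - <<'E'
from h import *
s,Cs=snap('scene','s5'); t,Ct=snap('top','t5')
for n,i,CC in(('top',t,Ct),('scene',s,Cs)):
    for k in blobs(i,'red',60):
        M=cv2.moments(k); g=(M['m10']/M['m00'],M['m01']/M['m00']); print(n,np.round(g,1))
    for k in blobs(i,'orange',300):
        f=tray_fit(CC,k,.070); print(n,f) if f[0][0]<.7 else 0
print(env.get_obs()['ee_pos'],env.get_obs()['t'])
E
```

```text
t: 78.85
ee_pos: [0.5532, -0.2366, 0.2118]
tcp_rot: [3.136, 0.007, 2.783]
contact_force: [-0.6, 0.4, 0.1]
opening: 0.0002
top [300. 161.]
top [191.6  94. ]
top (array([ 0.26951062, -0.64648285]), np.float64(-79.08772754669187), (130.2, 128.1), np.float64(16.57))
top (array([ 0.52828918, -0.02891591]), np.float64(-20.177177429199187), (99.9, 60.4), np.float64(1.88))
scene [287.7 269. ]
scene [493.2 291.1]
scene (array([ 0.53348047, -0.03180612]), np.float64(-20.162109374999954), (112.1, 60.4), np.float64(2.31))
scene (array([-1.43598462,  1.93534009]), np.float64(89.77066040039064), (593.2, 352.2), np.float64(14.13))
[ 0.5534928  -0.23638467  0.21174368] 78.95
```

View pics/s5.png

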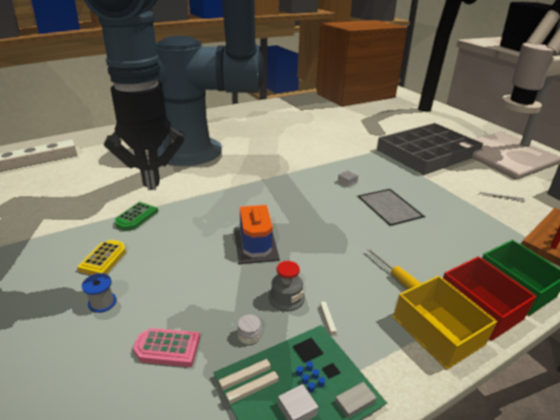

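View pics/t5.png

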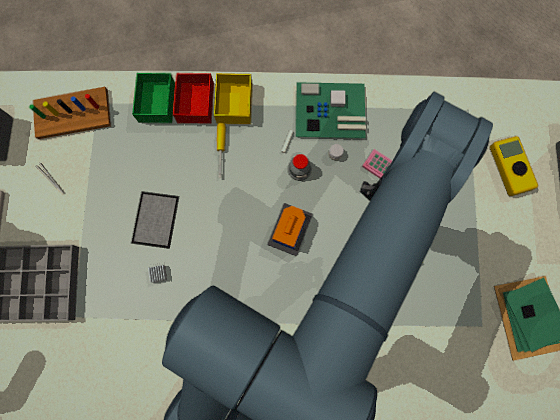

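Both views show the stack closed at (256,232) in the scene picture. The red head is back at its original pixels and the other objects are in place. No blue trays are left over, so I'm handing in.

```bash
python3 - <<'E'
from rig import env
print(env.job_done())
E
```

```text
the job is handed in; nothing more can be done
None
```

The job is handed in at about 79 s of the 210 s allowed; no verdict was reported. I set the cover on the pad and stacked the three blue trays that were present on the base, cut corners matched. Then I put the cover back on top, pressed the plunger and let it spring up.

- **Stack:** the scene-camera overlay taken after the cover went on matched the expected edges at 16, 58 and 70 mm with no gaps. The last top view puts the cover at (0.528, -0.029), yaw -20.2°, against the base at (0.528, -0.028), -20.2°.
- **Plunger:** I read 20.6 N at a TCP height of 63.9 mm, well above the 8 N spring force at the stop. The press depth of roughly 11–12 mm is worked out from heights, because the joint itself can't be read. Afterwards the red head was back at its original pixels in both views.
- **Other objects:** none of the heat sink, spool, tin, screwdriver or connector looked moved in the last pictures. I checked those by eye only.
- **Disagreements:**
  - The third tray was released about 2 mm higher than expected; the overlay showed it home afterwards.
  - One corner triangulated to an impossible height (95 mm) because of a bad corner match, so I dropped it.
  - The tool drifted up to about 3° from vertical during fast moves; I reduced this where it mattered, before the second and third tray grasps and before picking the cover up again.

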